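Tighten the spoked clamp wheel with a key

ROBOT

A 6-joint arm with a two-finger parallel gripper is mounted at the origin on the work surface. World frame = base frame: x ahead of the robot, y to its left, z up, the work surface at z = 0. Lengths are in m, angles in rad, forces in N, time in s.
With the tool pointing down it reaches from about 0.3 to 0.95 m from the base axis. Payload 3.1 kg.
Tool frame: the origin (TCP) lies between the finger pads; the fingertips stand 14 mm ahead of it and the grasp point (between the pads) lies 5 mm behind it; z points along the fingers, x is the direction in which the jaws open and shut, and the axes are right-handed (so a half turn about z gives the same grasp; the last joint's range is limited). The gripper opens to 85 mm and grips with 20 to 120 N. Pads are 22 mm wide; open, the fingers measure 114 mm over their backs; the gripper's body (76 mm by 85 mm) begins 54 mm behind the grasp point. The pads swing forward as they close: fully open they stand 13 mm farther back than shut.
Start: joints at [1.261, 0.308, 1.634, -0, 1.2, -0.07], TCP at [0.148, 0.607, 0.245] pointing down, gripper open.
Joint ranges: [-3.06, 3.06], [-0.79, 1.96], [0.05, 2.63], [-1.19, 4.34], [0.05, 2.64], [-2.94, 2.94]. Speed limits (rad/s): [2.79, 2.79, 3.14, 3.14, 3.14, 3.14].

INTERFACE

Orientations are given as a rotation vector (axis times angle).
In Python, from station import manip gives the robot as it stands.
- The arm moves only by the tool play_rows, never from a script. Its argument "plan" is a list of rows, each a list of 6 numbers: the shift along the tool's x, y, z in cm, then the turn, a rotation vector about the tool's x, y, z in degrees. In form: [[tx, ty, tz, rx, ry, rz], ...]. A call has exactly 8 rows; each row shifts and turns the commanded pose from where the row before left it, along the tool's axes as they then stand; what a row does not reach is not made up. A row lasts 1/8 s, in which the tool goes at most 62.5 mm and 10.7 degrees, less where a joint would pass 70% of its speed; a pose out of reach is approached as far as the arm can. A call is refused whole if a number of a shift passes 6.25 or a number of a turn 10.7, either way. A call with a gripper value outside its range is refused whole. "claw" is the finger opening in cm, from 0 to 8.54, set as the call begins (left out, the last holds). The fingers move at their own pace and stop on an object; the grip force is fixed at half the most. Time passes only in rows, so rows that do not move let the fingers close, or fill a call up. It gives the time, the measured TCP pose, the force and the opening at its end, in the units of the state.
- manip.observe(): the state, without advancing time (a new reading comes with each control period).
- manip.snapshot(name): name is "scene" or "top" or "wrist"; returns a dict with "frame" (480x640x3 uint8, blue, green, red), "fov_y" (degrees; the focal length in pixels is half the picture's height over the tangent of half this angle, whatever the lens; pixels are square), "cx", "cy" (the principal point, pixels), "R" (3x3) and "t" (3): a world point X has camera coordinates R X + t. Camera axes: x right, y down, z forward; pixel columns grow to the right and rows downward; lengths in m; the calibration is good to about 2 mm. A picture is of the moment at which its call begins. There is no depth.
- manip.finish_job(): hands the job in, once; it reports no verdict.
Trained networks look in a picture, given as the dict that the camera call returned (one of the last four; its "shot" number tells which), for a name from the list of things; names that differ only in an ending like _2 or _b are one class to them, and where a whole thing is asked for, a point or a joint stands for the part that bears it (a point fixed in the world has none). Each returns a list of dicts, best first, with "confidence" (0 to 1); they miss things now and then, are a little off and sometimes report something else, mostly with a low value. They report only what shows in the picture. A call takes as long as a camera call. They do not tell look-alikes from the thing itself.
- manip.spot_in(thing, picture): "extent" ([left, top, right, bottom] in pixels, round what is visible of it).
- manip.cut_out(thing, picture): "mask" (480x640 bool, what is visible of it) and "extent" ([left, top, right, bottom] in pixels, round what is visible of it).
- manip.place_of(thing, picture): "centre" ([row, column] in pixels: a listed point, or the origin of a listed thing).
The state is a dict: "clock": time; "q": joint angles; "qvel": joint speeds; "joint_torque": joint torques, N m; "tcp_pos": TCP position; "ee_rot": TCP orientation; "contact_force": force on the tool from outside, world axes, zero at the start; "moment": the same for the moment, N m; "gripper_width": opening from 0.0 (shut) to 1.0 (fully open).
Only numpy, scipy, OpenCV 4.12 (cv2) and the standard library are available. Lean on these libraries where they do the work, as an engineer would, in place of code of your own. Each camera call takes 0.05 s, during which the arm holds its last target.

TASK

With the spoke key from the tray, gently tighten the clamp wheel's nipples in order around the rim, clockwise seen from above, starting with the one beside the tab: turn the first one quarter turn, the second two quarter turns and the third one quarter turn, all clockwise, and leave the fourth alone. Count what the nipple itself turns, for the key fits loosely; touch the wheel with the key only, do not force it, and leave the other things on the table where they are. Then stand the key upright in the tray again and let go.

Things in the scene. Friction and masses are not known exactly. Their poses are not given: they have to be found in the camera images.
- wheel: Spoked steel clamp wheel lying flat on a round wooden board (250 across, 18 thick), fixed. Origin: hub axis at table height, z up. Rim 230 outside, 170 inside, top 30 above the table; hub 44 across, top at 42. Four brass nipples stand on the rim, 100 from the axis: nip1 on the wheel's +x, then clockwise from above nip2 on -y, nip3 on -x, nip4 on +y.
- tab (a point): Outer end of the square steel tab (30 wide) that sticks out of the rim beside nip1, 141 from the wheel's axis along its +x, 30 above the table.
- nip1_top (a point): Centre of the top of nipple 1, 50 above the table, on its upright axis: head 16 x 16 square, 10 tall, plus a cone 6 tall (16 to 8 across), on a round flange 32 across, its top 34 above the table. The point turns with it: x, y square to the flats, x to the lug. Steady friction, 0.1 N m; no stop or spring, stays where left, does not rise or sink. At the start the lug points outward within 0.3 rad.
- nip1_lug (a point): Tip of the small lug on the flange of nipple 1 (8 wide, 4 thick), 22 from the nipple's axis, 34 above the table; it turns with the nipple and shows how far that has been turned.
- nip2_top (a point): Nipple 2: the same point, axes, sizes and behaviour as for nipple 1.
- nip2_lug (a point): Tip of the lug of nipple 2, as for nipple 1.
- nip3_top (a point): Nipple 3: the same point, axes, sizes and behaviour as for nipple 1.
- nip3_lug (a point): Tip of the lug of nipple 3, as for nipple 1.
- nip4_top (a point): Nipple 4: the same point, axes, sizes and behaviour as for nipple 1.
- nip4_lug (a point): Tip of the lug of nipple 4, as for nipple 1.
- tray: Shallow aluminium tray, fixed, 160 (its x) x 110 (its y) x 15 tall, walls 4, its floor 4 above the table. Origin: centre of its underside.
- key_mid (a point): Centre of the spoke key, half-way up its axis (40 from either end); z up along the key, x and y square to its sides. It stands upright in the tray, 80 tall, 100 to 200 g: square wooden handle 22 x 22 over a steel socket block 30 x 30, the lowest 20.
- key: The same key; origin at the centre of its foot. In the foot a square hole 19.5 wide, 20 deep, square to the sides, fits over a nipple's head; seated, the foot rests on the flange. The fit is loose: the key turns about 0.25 rad either way from square before it bites on the head, so the nipple turns less than the hand unless that slack is first taken up by feel.
- stick: Bystander: flat wooden stir stick, 85 x 9 x 4, lying in the tray beside the key.
- cup: Bystander: clear plastic cup, 68 across, 85 tall.
- small_cup: Bystander: clear plastic cup, 52 across, 50 tall.
- resin_bottle: Bystander: white bottle, 64 across, 160 tall.
- hardener_bottle: Bystander: amber bottle, 52 across, 120 tall.
- serving_board: Bystander: wooden serving board with a handle, 240 x 160 x 16.
- heat_gun: Bystander: grey heat gun lying on its side, about 260 long, 66 high.
- brush: Bystander: flat brush lying on the table.
Not all that is in view belongs to the job. There is more than one size of the key; the job needs the middle-sized.

How it is judged:
On the way, in this order (a step that is already met when the one before it is completed fails the run):
1. the first nipple (beside the tab) has been turned one quarter turn clockwise (distance of nip1_lug from where it was at the start of the episode between 0.0282827 and 0.033706 m and y of nip1_lug in the frame of wheel below -0.006 m), for 0.2 s.
2. the second nipple has been turned clockwise past its first quarter turn (distance of nip2_lug from where it was at the start of the episode above 0.0282827 m and x of nip2_lug in the frame of wheel below -0.006 m), for 0.1 s.
3. the second nipple has been turned two quarter turns (distance of nip2_lug from where it was at the start of the episode above 0.0438326 m), for 0.2 s.
4. the third nipple has been turned one quarter turn clockwise (distance of nip3_lug from where it was at the start of the episode between 0.0282827 and 0.033706 m and y of nip3_lug in the frame of wheel above 0.006 m), for 0.2 s.
At the end, for the whole second after the job is handed in: The first and third nipples stand a quarter turn clockwise from their start (90 degrees, within 10), the second a half turn (180 degrees, within 10), the fourth where it was (within 10 degrees); the key stands upright and at rest on the tray's floor (all of step 1 and all of step 4 and distance of nip2_lug from where it was at the start of the episode above 0.0438326 m and distance of nip4_lug from where it was at the start of the episode below 0.0038 m and x of key_mid in the frame of tray between -0.066 and 0.066 m and y of key_mid in the frame of tray between -0.042 and 0.042 m and height (world z) of key_mid below 0.051 m and angle between key_mid's own z axis and vertical below 0.1 rad and linear speed of key below 0.02 m/s); the robot touches nothing.
It fails at once if the fourth nipple, last before the tab, is turned (distance of nip4_lug from where it was at the start of the episode above 0.0038 m).
It fails at once if the key is forced on the wheel (over 40 N) (contact force between key and wheel above 40 N).
It fails at once if the fingers push on the wheel or its nipples (over 5 N) (contact force between the fingers and wheel above 5 N).
It fails at once if a bystander is knocked out of place (over 30 mm) (distance of any of stick, cup, small_cup, resin_bottle, hardener_bottle, serving_board, heat_gun, brush from where it was at the start of the episode above 0.03 m).
It also fails if it takes over 72 s, if anything falls off the work surface, if the arm or the gripper's body presses on something with over 40 N, if the wrist force passes 120 N, or if a joint passes its speed limit or range.

## Working session

There is one attempt and no reset: what is moved stays moved. The work goes in short steps, Python scripts to look and compute and a tool call to move; the robot and the scene stay as the last step left them, time stands still between calls to the robot, and variables do not carry over. Pictures are saved under pics/ and viewed, and the job is handed in when it is done.

Besides the shell and the picture viewer there is one more tool, called after "Emit:" by a JSON object that holds its "api" and its "payload", one argument or row to a line. play_rows: Moves the arm, as the interface text tells. Its arguments: {"type":"object","properties":{"plan":{"type":"array"},"claw":{"type":"number"}},"required":["plan"]}

```bash
mkdir -p pics; ls; cat > h.py <<'E'
import numpy as np,cv2
from station import manip
def cam(p):
    f=240/np.tan(np.radians(p["fov_y"])/2);return f,p["cx"],p["cy"],np.array(p["R"]),np.array(p["t"])
def proj(p,X):
    f,cx,cy,R,t=cam(p);c=R@np.array(X)+t;return np.array([cx+f*c[0]/c[2],cy+f*c[1]/c[2]])
def back(p,col,row,z):
    f,cx,cy,R,t=cam(p);d=R.T@np.array([(col-cx)/f,(row-cy)/f,1.]);o=-R.T@t;return o+d*(z-o[2])/d[2]
def save(p,n): cv2.imwrite(f"pics/{n}.png",p["frame"])
E
python3 - <<'E'
from h import *
s=manip.observe();print(s)
for n in("scene","top","wrist"):
    p=manip.snapshot(n);save(p,n+"0");print(n,p["fov_y"],p["cx"],p["cy"],(-np.array(p["R"]).T@p["t"]).round(3))
    for th,z in(("wheel",0),("tab",.03),("nip1_top",.05),("nip1_lug",.034),("tray",0),("key_mid",.044),("key",.004),("stick",.006)):
        for d in manip.place_of(th,p)[:5]:
            r,c=d["centre"];print(th,round(d["confidence"],2),np.round([c,r]),back(p,c,r,z).round(4))
E
```

```text
pics
{'clock': 0.0, 'q': array([ 1.26128561e+00,  3.09008260e-01,  1.63518147e+00, -1.07950922e-05,
        1.19968067e+00, -6.97117938e-02]), 'qvel': array([-0.00163736, -0.00074053, -0.00028645, -0.0001714 , -0.00059087,
       -0.00032313]), 'joint_torque': array([ 2.81855982e-04, -4.15270114e+01, -2.76659006e+01, -1.28731067e-04,
        1.03563609e-02,  1.44766641e-06]), 'tcp_pos': array([0.14824032, 0.60636165, 0.24404742]), 'ee_rot': array([ 2.47018805,  1.93899072, -0.00295135]), 'contact_force': array([-0.10943427, -0.11112432, -0.20542382]), 'moment': array([-0.016874  , -0.01411312,  0.03053046]), 'gripper_width': 0.9963185453978981}
scene 44.76158911164181 327.3991332961258 239.5058082733584 [1.409 0.539 0.971]
wheel 0.78 [392. 264.] [0.5345 0.1326 0.    ]
wheel 0.71 [176. 206.] [ 0.6704 -0.4323 -0.    ]
wheel 0.36 [308. 331.] [0.8057 0.0868 0.    ]
wheel 0.31 [444. 259.] [0.4515 0.2252 0.    ]
tab 0.72 [327. 254.] [0.6181 0.0055 0.03  ]
tab 0.19 [236. 154.] [ 0.4382 -0.4267  0.03  ]
nip1_top 0.5 [344. 252.] [0.6083 0.044  0.05  ]
nip1_top 0.22 [234. 152.] [ 0.4535 -0.415
[... 927 characters left out ...]
2. 264.] [ 0.533 -0.178  0.05 ]
nip1_top 0.33 [291. 292.] [0.4587 0.0723 0.05  ]
nip1_lug 0.47 [309. 236.] [0.6135 0.0226 0.034 ]
nip1_lug 0.26 [380. 238.] [ 0.6071 -0.1743  0.034 ]
tray 0.78 [374. 256.] [ 0.5577 -0.1607  0.    ]
key_mid 0.57 [381. 264.] [ 0.5342 -0.1757  0.044 ]
key_mid 0.51 [393. 316.] [ 0.3912 -0.2051  0.044 ]
key_mid 0.42 [310. 234.] [0.6163 0.0183 0.044 ]
key_mid 0.41 [417. 261.] [ 0.5419 -0.2738  0.044 ]
key 0.89 [391. 314.] [ 0.3947 -0.2055  0.004 ]
key 0.64 [416. 259.] [ 0.549  -0.2789  0.004 ]
key 0.44 [378. 263.] [ 0.5374 -0.1722  0.004 ]
stick 0.52 [380. 238.] [ 0.6082 -0.1794  0.006 ]
wrist 69.30075269274519 317.9322412025085 239.8172511525643 [0.077 0.625 0.374]
```

View pics/scene0.png

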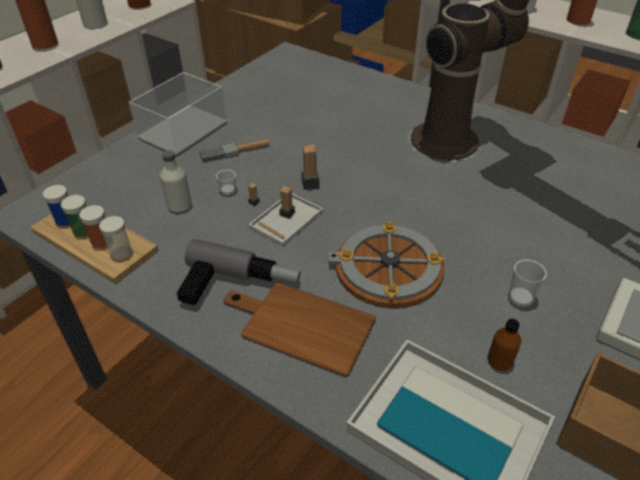

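View pics/top0.png

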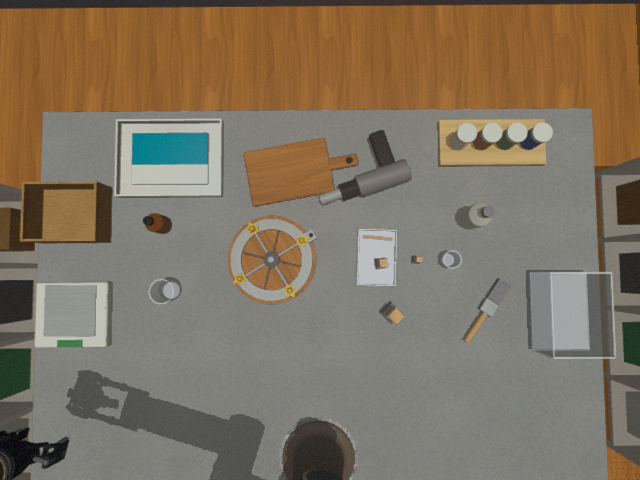

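View pics/wrist0.png

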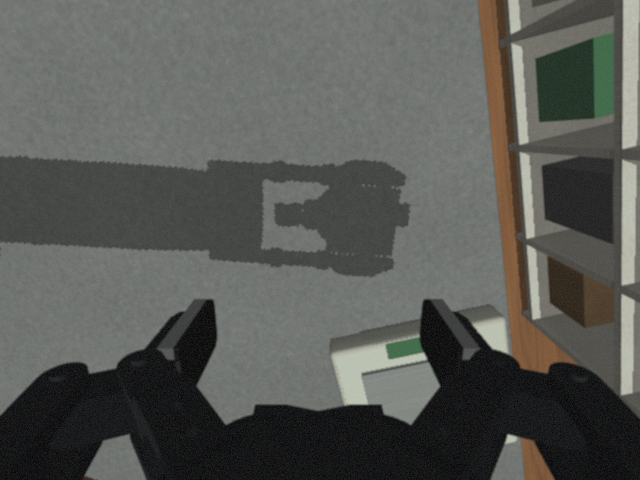

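```bash
cat >> h.py <<'E'
from scipy.spatial.transform import Rotation as Ro
def T():
    s=manip.observe();return np.array(s["tcp_pos"]),Ro.from_rotvec(s["ee_rot"]).as_matrix(),s
def info():
    p,R,s=T();print("t",round(s["clock"],2),"tcp",p.round(4),"xyaw",np.degrees(np.arctan2(R[1,0],R[0,0])).round(2),"z",R[:,2].round(4),"q",np.round(s["q"],3),"F",np.round(s["contact_force"],1),"M",np.round(s["moment"],2),"w",round(s["gripper_width"],3))
def to(X):
    p,R,s=T();print("shift cm",(R.T@(np.array(X)-p)*100).round(2))
E
python3 - <<'E'
from h import *
info();p,R,s=T();print(R.round(3))
w=manip.snapshot("wrist");f,cx,cy,Rc,t=cam(w)
print("cam in tool",R.T@(-Rc.T@t-p),"cam axes in tool\n",(R.T@Rc.T).round(3))
for n in("scene","top"):
    im=cv2.imread(f"pics/{n}0.png")
a=cv2.imread("pics/scene0.png")[130:260,220:350];b=cv2.imread("pics/top0.png")[215:335,340:460]
cv2.imwrite("pics/crop.png",np.hstack([cv2.resize(a,(400,400)),cv2.resize(b,(400,400))]))
E
```

```text
t 1.35 tcp [0.1485 0.6071 0.2453] xyaw 76.26 z [-0.  0. -1.] q [ 1.261  0.308  1.634  0.     1.2   -0.07 ] F [-0.6  0.9 -0.6] M [-0.02 -0.02 -0.06] w 0.999
[[ 0.238  0.971 -0.   ]
 [ 0.971 -0.238  0.   ]
 [ 0.    -0.    -1.   ]]
cam in tool [ 0.00028751 -0.07317513 -0.12902965] cam axes in tool
 [[ 1.    -0.    -0.001]
 [ 0.     0.958  0.286]
 [ 0.001 -0.286  0.958]]
```

View pics/crop.png

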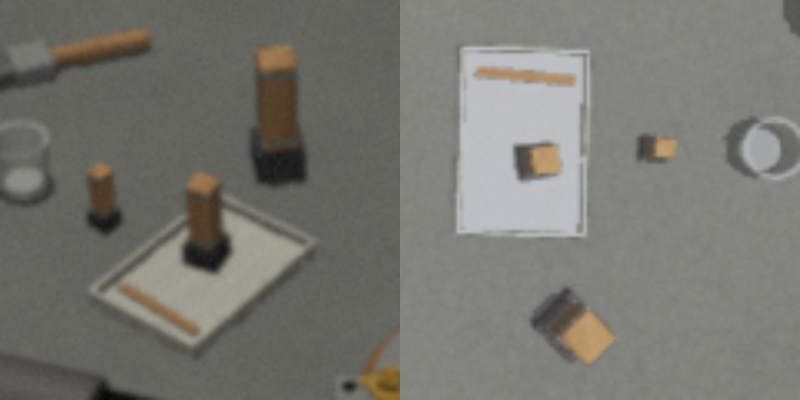

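```bash
python3 - <<'E'
from h import *
to([.53,.13,.22])
E
```

```text
shift cm [-37.28  48.39   2.53]
```

Emit:
{"api": "play_rows", "payload": {
  "plan": [
    [-2.4, 3.1, 0.1, 0, 0, 0],
    [-2.4, 3.1, 0.1, 0, 0, 0],
    [-2.4, 3.1, 0.1, 0, 0, 0],
    [-2.4, 3.1, 0.1, 0, 0, 0],
    [-2.4, 3.1, 0.1, 0, 0, 0],
    [-2.4, 3.1, 0.1, 0, 0, 0],
    [-2.4, 3.1, 0.1, 0, 0, 0],
    [-2.4, 3.1, 0.1, 0, 0, 0]
  ]
}}

```text
clock: 2.4
tcp_pos: [0.3445, 0.3607, 0.2375]
ee_rot: [2.471, 1.94, 0.001]
contact_force: [-0.4, 1.3, 0.2]
gripper_width: 0.995
```

Emit:
{"api": "play_rows", "payload": {
  "plan": [
    [-2.4, 3.2, 0.2, 0, 0, 0],
    [-2.4, 3.2, 0.2, 0, 0, 0],
    [-2.4, 3.2, 0.2, 0, 0, 0],
    [-2.4, 3.2, 0.2, 0, 0, 0],
    [-2.4, 3.2, 0.2, 0, 0, 0],
    [-2.4, 3.2, 0.2, 0, 0, 0],
    [-2.4, 3.2, 0.2, 0, 0, 0],
    [-1.2, 1.6, 0.2, 0, 0, 0]
  ]
}}

```text
clock: 3.4
tcp_pos: [0.5353, 0.1285, 0.2214]
ee_rot: [2.473, 1.937, 0.001]
contact_force: [-0.2, -0.2, -1.0]
gripper_width: 0.999
```

```bash
python3 - <<'E'
from h import *
info()
p=manip.snapshot("wrist");save(p,"w1");print(p["shot"])
np.savez("w1.npz",**{k:np.array(v) for k,v in p.items()})
for th,z in(("wheel",0),("tab",.03),("nip1_top",.05),("nip1_lug",.034),("nip2_lug",.034)):
        for d in manip.place_of(th,p)[:6]:
            r,c=d["centre"];print(th,round(d["confidence"],2),np.round([c,r]),back(p,c,r,z).round(4))
E
```

```text
t 3.4 tcp [0.5353 0.1285 0.2214] xyaw 76.15 z [ 6.e-04  1.e-04 -1.e+00] q [ 0.156  0.19   1.833  0.     1.118 -1.173] F [-0.2 -0.2 -1. ] M [ 0.03 -0.01  0.  ] w 0.999
5
wheel 0.81 [320. 224.] [0.5496 0.1273 0.    ]
wheel 0.32 [397. 305.] [0.661  0.1883 0.    ]
tab 0.82 [227. 323.] [0.6222 0.0096 0.03  ]
tab 0.72 [601.  59.] [0.4613 0.3896 0.03  ]
nip1_top 0.64 [247. 309.] [0.6024 0.042  0.05  ]
nip1_lug 0.76 [234. 312.] [0.6094 0.0221 0.034 ]
nip1_lug 0.75 [225. 324.] [0.6211 0.0089 0.034 ]
nip2_lug 0.92 [222. 136.] [0.4443 0.0645 0.034 ]
```

View pics/w1.png

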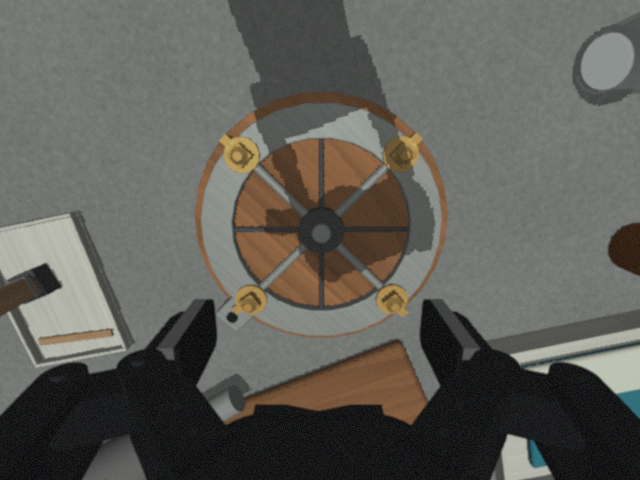

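```bash
cat >> h.py <<'E'
def rect(p,c,z,half=.03,n=380,grid=True):
    # world top view: up=+x, left=+y
    u=np.linspace(-half,half,n);m=np.zeros((n,n,2),np.float32)
    f,cx,cy,R,t=cam(p)
    X=c[0]-u[:,None]+0*u[None];Y=c[1]-u[None,:]+0*u[:,None]
    P=np.stack([X,Y,0*X+z],-1)@R.T+t
    im=cv2.remap(p["frame"],(cx+f*P[...,0]/P[...,2]).astype(np.float32),(cy+f*P[...,1]/P[...,2]).astype(np.float32),cv2.INTER_CUBIC)
    if grid:
        cv2.line(im,(n//2,0),(n//2,n),(0,255,0),1);cv2.line(im,(0,n//2),(n,n//2),(0,255,0),1)
    return im
E
python3 - <<'E'
from h import *
p=dict(np.load("w1.npz"))
C=np.array([.5535,.1275]);a=np.radians(-63.5)
for name,z in(("a",.034),("b",.05)):
    o=[]
    for k in range(4):
        b=a-k*np.pi/2;c=C+.1*np.array([np.cos(b),np.sin(b)]);print(k+1,c.round(4))
        o.append(rect(p,c,z,n=300))
    cv2.imwrite(f"pics/n_{name}.png",np.vstack([np.hstack(o[:2]),np.hstack(o[2:])]))
cv2.imwrite("pics/wh.png",rect(p,C,.03,half=.16,n=600))
E
```

```text
1 [0.5981 0.038 ]
2 [0.464  0.0829]
3 [0.5089 0.217 ]
4 [0.643  0.1721]
1 [0.5981 0.038 ]
2 [0.464  0.0829]
3 [0.5089 0.217 ]
4 [0.643  0.1721]
```

View pics/n_a.png

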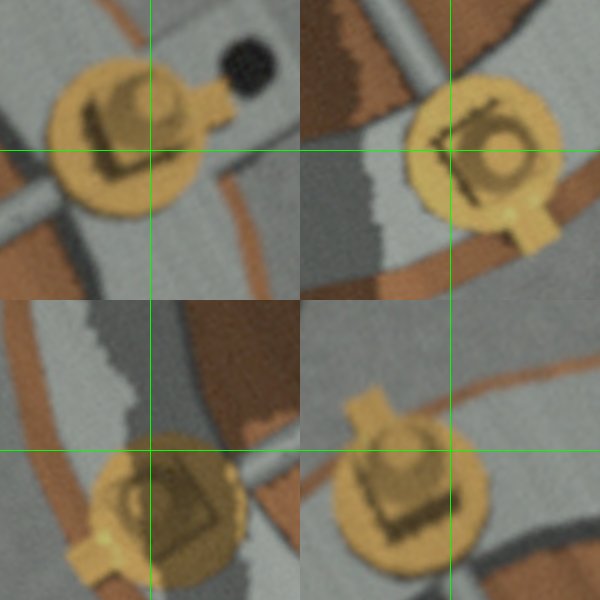

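View pics/n_b.png

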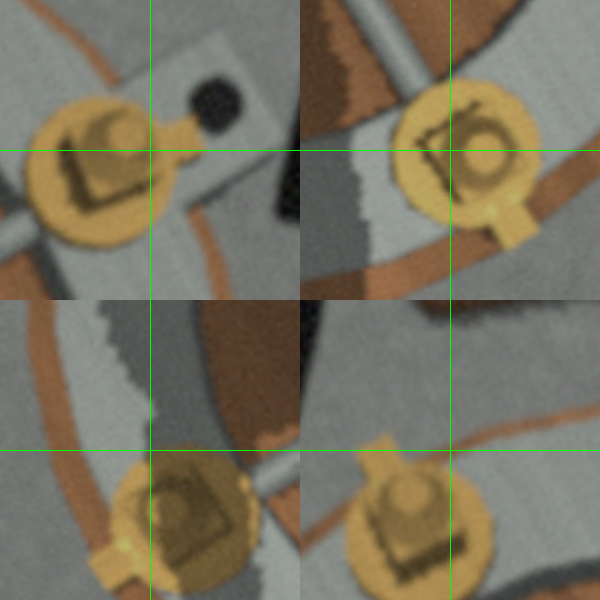

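View pics/wh.png

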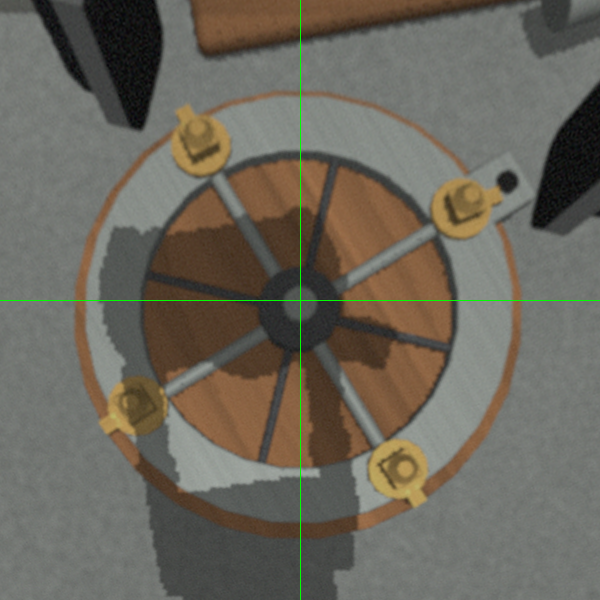

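Emit:
{"api": "play_rows", "payload": {
  "plan": [
    [-3.6, 0.7, 0.2, 0, 0, 0],
    [-3.6, 0.7, 0.2, 0, 0, 0],
    [-3.6, 0.7, 0.2, 0, 0, 0],
    [-3.6, 0.7, 0.2, 0, 0, 0],
    [-3.6, 0.7, 0.2, 0, 0, 0],
    [-3.6, 0.7, 0.2, 0, 0, 0],
    [-3.6, 0.7, 0.2, 0, 0, 0],
    [-3.6, 0.7, 0.2, 0, 0, 0]
  ]
}}

```text
clock: 4.7
tcp_pos: [0.52, -0.1629, 0.2055]
ee_rot: [-2.469, -1.942, -0.001]
contact_force: [0.8, -0.3, -0.1]
gripper_width: 1.001
```

```bash
python3 - <<'E'
from h import *
info()
p=manip.snapshot("wrist");save(p,"w2")
np.savez("w2.npz",**{k:np.array(v) for k,v in p.items()})
for th,z in(("tray",0),("key_mid",.044),("key",.004)):
        for d in manip.place_of(th,p)[:6]:
            r,c=d["centre"];print(th,round(d["confidence"],2),np.round([c,r]),back(p,c,r,z).round(4))
C=np.array([.54,-.168])
o=[rect(p,C,z,half=.1,n=400) for z in(.004,.084)]
cv2.imwrite("pics/k.png",np.hstack(o))
E
```

```text
t 4.7 tcp [ 0.52   -0.1629  0.2055] xyaw 76.37 z [ 3.e-04  3.e-04 -1.e+00] q [-0.384  0.198  1.859  0.     1.085 -1.717] F [ 0.8 -0.3 -0.1] M [ 0.01 -0.   -0.03] w 1.001
tray 0.83 [323. 248.] [ 0.556  -0.1666  0.    ]
key_mid 0.81 [210. 275.] [ 0.5422 -0.2684  0.044 ]
key_mid 0.79 [221.  85.] [ 0.3946 -0.2092  0.044 ]
key_mid 0.74 [305. 246.] [ 0.5364 -0.1783  0.044 ]
key_mid 0.25 [580.  64.] [0.4452 0.0595 0.044 ]
key 0.72 [308. 236.] [ 0.5384 -0.1769  0.004 ]
key 0.67 [240.  95.] [ 0.399  -0.2048  0.004 ]
key 0.66 [213. 263.] [ 0.5438 -0.2779  0.004 ]
```

View pics/w2.png

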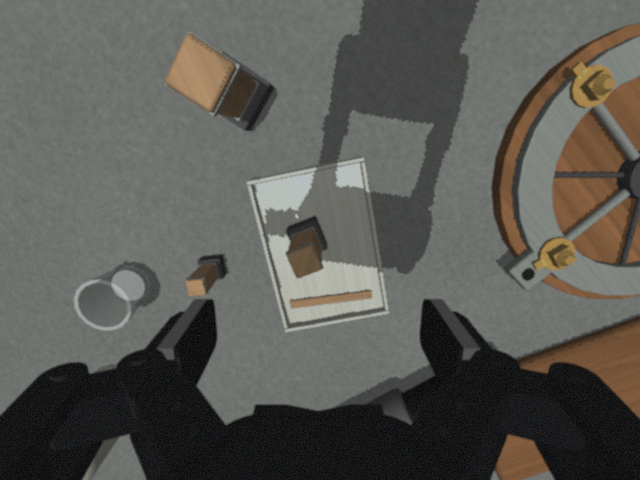

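View pics/k.png

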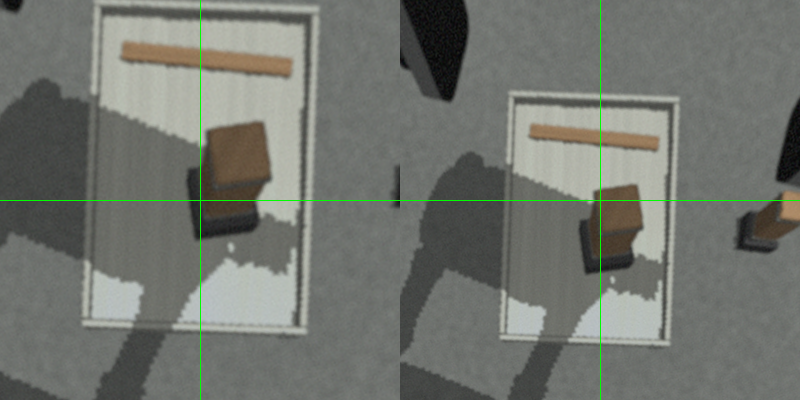

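Emit:
{"api": "play_rows", "payload": {
  "plan": [
    [-1.0, 1.9, 0, 0, 0, -10.3],
    [0, 0, 0, 0, 0, -10.3],
    [0, 0, 2.5, 0, 0, 0],
    [0, 0, 3, 0, 0, 0],
    [0, 0, 3, 0, 0, 0],
    [0, 0, 3, 0, 0, 0],
    [0, 0, 3.1, 0, 0, 0],
    [0, 0, 0, 0, 0, 0]
  ]
}}

```text
clock: 5.9
tcp_pos: [0.5338, -0.1745, 0.0568]
ee_rot: [-2.078, -2.348, 0.003]
contact_force: [0.0, -0.8, -0.6]
gripper_width: 1.002
```

```bash
python3 - <<'E'
from h import *
info()
p=manip.snapshot("wrist");save(p,"w3")
E
```

```text
t 5.9 tcp [ 0.5338 -0.1745  0.0568] xyaw 96.98 z [-0.0062  0.003  -1.    ] q [-3.940e-01  4.420e-01  1.890e+00  1.000e-03  8.160e-01 -2.087e+00] F [ 0.  -0.8 -0.6] M [-0.01  0.01 -0.02] w 1.002
```

View pics/w3.png

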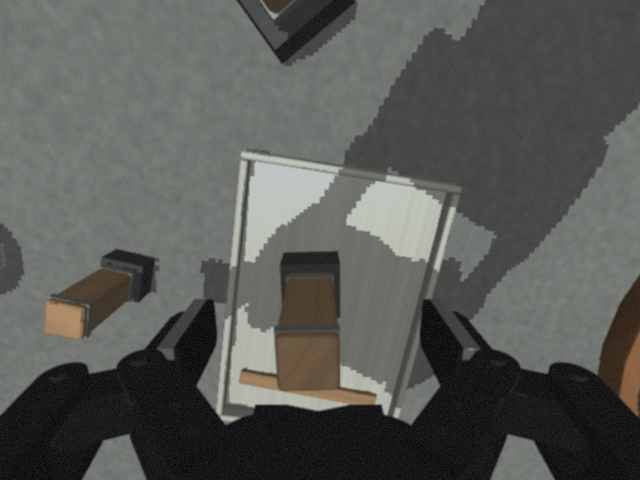

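```bash
python3 - <<'E'
from h import *
p=manip.snapshot("wrist")
for c,r in((276,333),(339,330),(340,388),(279,390),(308,361)): 
    X=back(p,c,r,.084);print(X.round(4));to([X[0],X[1],.059])
E
```

```text
[ 0.528  -0.1905  0.084 ]
shift cm [-1.3  -1.03  0.09]
[ 0.5243 -0.1695  0.084 ]
shift cm [ 0.83 -1.15  0.09]
[ 0.5474 -0.1659  0.084 ]
shift cm [0.91 1.19 0.09]
[ 0.5509 -0.1874  0.084 ]
shift cm [-1.27  1.27  0.09]
[ 0.5377 -0.1785  0.084 ]
shift cm [-0.22  0.07  0.09]
```

Emit:
{"api": "play_rows", "payload": {
  "plan": [
    [-0.2, 0.1, -0.1, 0, 0, -2],
    [0, 0, 0, 0, 0, 0],
    [0, 0, 0, 0, 0, 0],
    [0, 0, 0, 0, 0, 0],
    [0, 0, 0, 0, 0, 0],
    [0, 0, 0, 0, 0, 0],
    [0, 0, 0, 0, 0, 0],
    [0, 0, 0, 0, 0, 0]
  ],
  "claw": 1.5
}}

```text
clock: 7.0
tcp_pos: [0.5378, -0.1794, 0.0608]
ee_rot: [2.043, 2.386, 0.0]
contact_force: [-0.8, 0.2, 4.9]
gripper_width: 0.251
```

```bash
python3 - <<'E'
from h import *
info()
p=manip.snapshot("wrist");save(p,"w4")
E
```

```text
t 7.0 tcp [ 0.5378 -0.1794  0.0608] xyaw 98.86 z [ 5.e-04 -3.e-04 -1.e+00] q [-0.399  0.44   1.882 -0.     0.819 -2.124] F [-0.8  0.2  4.9] M [0.03 0.21 0.01] w 0.251
```

View pics/w4.png

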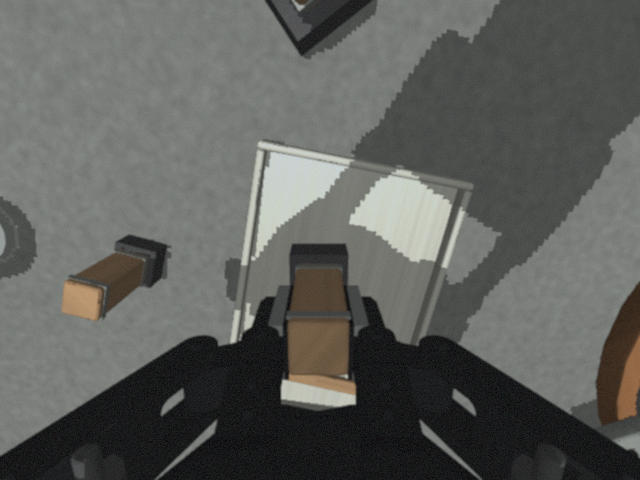

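Emit:
{"api": "play_rows", "payload": {
  "plan": [
    [0, 0, -2.5, 0, 0, 0],
    [0, 0, -2.5, 0, 0, 0],
    [0, 0, -2.2, 0, 0, 0],
    [4.2, 1.9, 0, 0, 0, 0],
    [4.2, 1.9, 0, 0, 0, 0],
    [4.2, 1.9, 0, 0, 0, 0],
    [4.2, 1.9, 0, 0, 0, 0],
    [4.2, 1.9, 0, 0, 0, -10.1]
  ]
}}

```text
clock: 8.05
tcp_pos: [0.5983, 0.0442, 0.1309]
ee_rot: [-1.818, -2.56, 0.002]
contact_force: [0.9, 0.2, -0.7]
gripper_width: 0.252
```

```bash
python3 - <<'E'
from h import *
info()
p=manip.snapshot("wrist");save(p,"w5");np.savez("w5.npz",**{k:np.array(v) for k,v in p.items()})
p=manip.snapshot("scene");cv2.imwrite("pics/s5.png",cv2.resize(p["frame"][150:300,240:440],(800,600)))
info()
E
```

```text
t 8.05 tcp [0.5983 0.0442 0.1309] xyaw 109.23 z [-2.e-03 -2.e-04 -1.e+00] q [ 1.000e-03  3.910e-01  1.775e+00 -0.000e+00  9.770e-01 -1.905e+00] F [ 0.9  0.2 -0.7] M [-0.02 -0.04  0.  ] w 0.252
t 8.15 tcp [0.5992 0.047  0.1312] xyaw 109.3 z [-3.0e-04  1.8e-03 -1.0e+00] q [ 0.005  0.392  1.774  0.002  0.976 -1.904] F [ 0.6  0.2 -1.4] M [-0.02 -0.    0.02] w 0.252
```

View pics/w5.png

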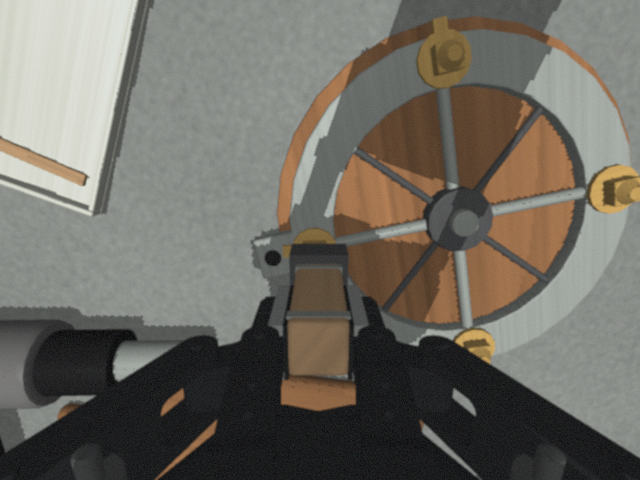

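View pics/s5.png

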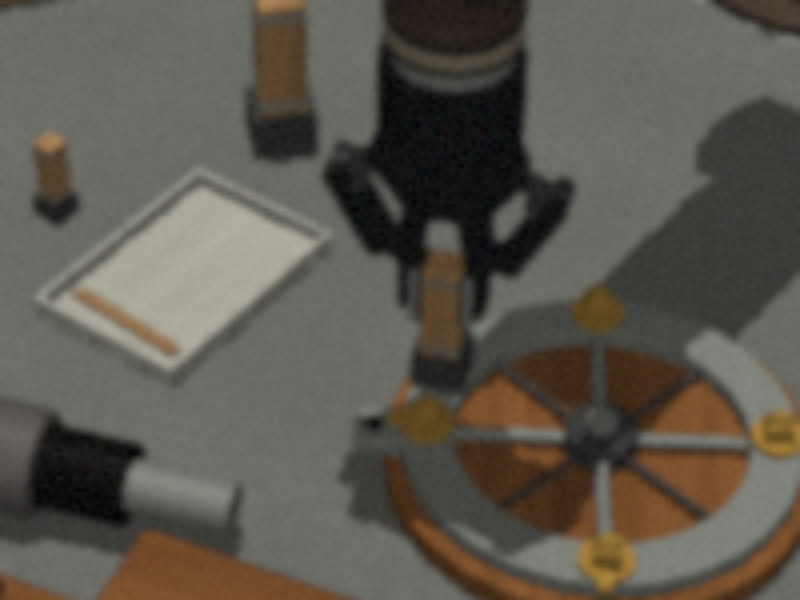

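```bash
python3 - <<'E'
from h import *
p=dict(np.load("w5.npz"))
tcp=np.array([.5983,.0442,.1309])
R=np.array([[-.3294,.9442,0],[.9442,.3294,0],[0,0,-1]])
for c,r in((288,319),(350,319),(351,374),(289,376)):
    X=back(p,c,r,.1541);print("top",(R.T@(X-tcp)*1000).round(1))
# block bottom/top far edges: block top z = tcp-.0568+.02
for c,r in((290,245),(346,245)):
    X=back(p,c,r,.1309-.0368);print("blocktop",(R.T@(X-tcp)*1000).round(1))
for c,r in((290,268),(346,268)):
    X=back(p,c,r,.1309-.0368);print("x",(R.T@(X-tcp)*1000).round(1))
im=np.hstack([rect(p,c,.034,n=380) for c in((.6005,.0426),(.463,.0761))]);cv2.imwrite("pics/n5.png",im)
info();to([.6005,.0426,.1])
cv2.imwrite("pics/w5z.png",cv2.resize(p["frame"][200:400,220:420],(600,600),interpolation=2))
E
```

```text
top [ -9.9 -13.2 -23.2]
top [ 11.3 -13.2 -23.2]
top [ 12.2   8.9 -23.2]
top [-10.1   9.8 -23.2]
blocktop [-13.7 -20.9  36.8]
blocktop [ 14.3 -20.9  36.8]
x [-14.   -8.6  36.8]
x [14.6 -8.6 36.8]
t 8.15 tcp [0.5992 0.047  0.1312] xyaw 109.3 z [-3.0e-04  1.8e-03 -1.0e+00] q [ 0.005  0.392  1.774  0.002  0.976 -1.904] F [ 0.6  0.2 -1.4] M [-0.02 -0.    0.02] w 0.252
shift cm [-0.47 -0.03  3.12]
```

View pics/n5.png

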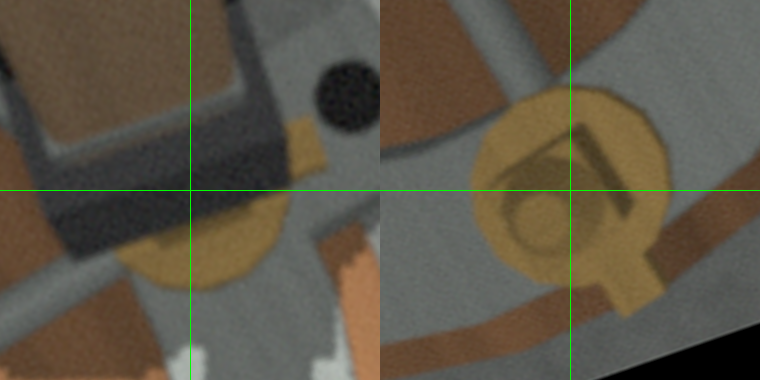

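View pics/w5z.png

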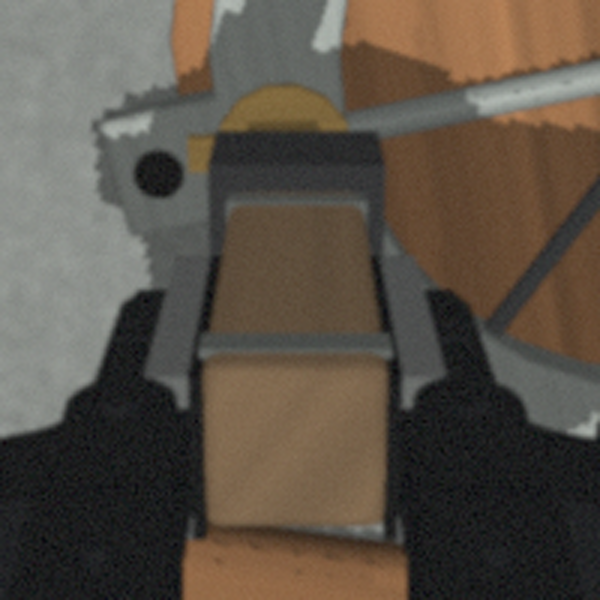

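```bash
python3 - <<'E'
from h import *
p=dict(np.load("w5.npz"))
tcp=np.array([.5983,.0442,.1309])
R=np.array([[-.3294,.9442,0],[.9442,.3294,0],[0,0,-1]])
im=cv2.cvtColor(p["frame"],cv2.COLOR_BGR2GRAY)
print(im[235:330,312:326].mean(1).round().astype(int).tolist())
for z,off in((.0741,15),(.0941,15),(.0941,11),(.1541,11)):
    a=tcp.copy();
    for yc in(0,-.002):
        X=tcp+R@np.array([.0005,yc-off/1000,0]);X[2]=z;print(z,off,yc,proj(p,X).round(1))
E
```

```text
[105, 104, 104, 105, 100, 89, 79, 74, 63, 49, 43, 43, 41, 42, 42, 42, 40, 41, 42, 45, 51, 54, 54, 55, 54, 56, 55, 55, 62, 71, 75, 80, 87, 85, 81, 80, 80, 79, 79, 80, 80, 79, 80, 79, 80, 80, 80, 80, 81, 80, 80, 79, 80, 80, 80, 81, 81, 80, 80, 81, 79, 81, 80, 80, 80, 80, 80, 81, 80, 80, 80, 81, 80, 81, 81, 79, 77, 75, 75, 75, 78, 88, 89, 83, 80, 83, 88, 94, 102, 106, 108, 108, 108, 109, 108]
0.0741 15 0 [318.3 244.4]
0.0741 15 -0.002 [318.3 241. ]
0.0941 15 0 [318.3 256.2]
0.0941 15 -0.002 [318.3 252.4]
0.0941 11 0 [318.3 263.6]
0.0941 11 -0.002 [318.3 259.9]
0.1541 11 0 [318.5 324.7]
0.1541 11 -0.002 [318.5 319.5]
```

Emit:
{"api": "play_rows", "payload": {
  "plan": [
    [-0.5, 0, 0, 0, 0, 0],
    [0, 0, 0.9, 0, 0, 0],
    [0, 0, 0.9, 0, 0, 0],
    [0, 0, 0, 0, 0, 0],
    [0, 0, 0, 0, 0, 0],
    [0, 0, 0, 0, 0, 0],
    [0, 0, 0, 0, 0, 0],
    [0, 0, 0, 0, 0, 0]
  ]
}}

```text
clock: 9.15
tcp_pos: [0.6008, 0.0382, 0.1145]
ee_rot: [1.825, 2.557, 0.0]
contact_force: [-0.1, 0.1, -1.1]
gripper_width: 0.251
```

```bash
python3 - <<'E'
from h import *
info()
p=manip.snapshot("wrist");save(p,"w6");np.savez("w6.npz",**{k:np.array(v) for k,v in p.items()})
tc,R,s=T()
key=R@np.array([.0007,-.0006,0])+tc;print("key",key.round(4));to([.6005,.0426,.1])
im=rect(p,(.6005,.0426),.034,n=400)
b=cv2.resize(p["frame"][200:330,250:380],(400,400),interpolation=2)
cv2.imwrite("pics/n6.png",np.hstack([im,b]))
E
```

```text
t 9.15 tcp [0.6008 0.0382 0.1145] xyaw 108.97 z [ 5.e-04 -0.e+00 -1.e+00] q [-0.009  0.416  1.78  -0.     0.946 -1.911] F [-0.1  0.1 -1.1] M [-0.01 -0.01 -0.01] w 0.251
key [0.5999 0.0387 0.1145]
shift cm [0.42 0.12 1.45]
```

View pics/n6.png

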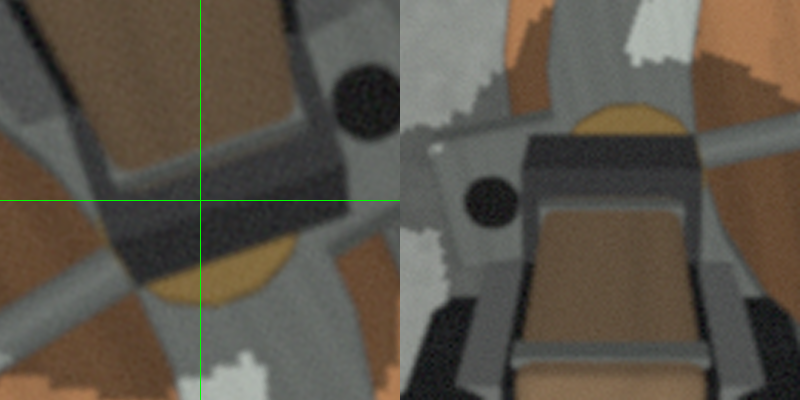

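Emit:
{"api": "play_rows", "payload": {
  "plan": [
    [0.35, 0.1, 0, 0, 0, 0],
    [0, 0, 0.2, 0, 0, 0],
    [0, 0, 0.3, 0, 0, 0],
    [0, 0, 0.3, 0, 0, 0],
    [0, 0, 0.3, 0, 0, 0],
    [0, 0, 0.3, 0, 0, 0],
    [0, 0, 0.3, 0, 0, 0],
    [0, 0, 0.3, 0, 0, 0]
  ]
}}

```text
clock: 10.2
tcp_pos: [0.6005, 0.0417, 0.0941]
ee_rot: [1.825, 2.557, 0.0]
contact_force: [0.1, 0.1, -0.9]
gripper_width: 0.249
```

```bash
python3 - <<'E'
from h import *
info()
p=manip.snapshot("wrist");save(p,"w7");np.savez("w7.npz",**{k:np.array(v) for k,v in p.items()})
im=rect(p,(.6005,.0426),.034,n=400)
b=cv2.resize(p["frame"][200:330,250:380],(400,400),interpolation=2)
cv2.imwrite("pics/n7.png",np.hstack([im,b]));info()
E
```

```text
t 10.2 tcp [0.6005 0.0417 0.0941] xyaw 108.96 z [ 1.e-04  0.e+00 -1.e+00] q [-0.003  0.444  1.787  0.     0.91  -1.905] F [ 0.1  0.1 -0.9] M [-0.08  0.    0.02] w 0.249
t 10.25 tcp [0.6004 0.0418 0.0937] xyaw 108.96 z [ 0.e+00  1.e-04 -1.e+00] q [-0.003  0.445  1.788  0.     0.909 -1.905] F [ 0.8 -0.1 -2.1] M [ 0.05 -0.17  0.03] w 0.249
```

View pics/n7.png

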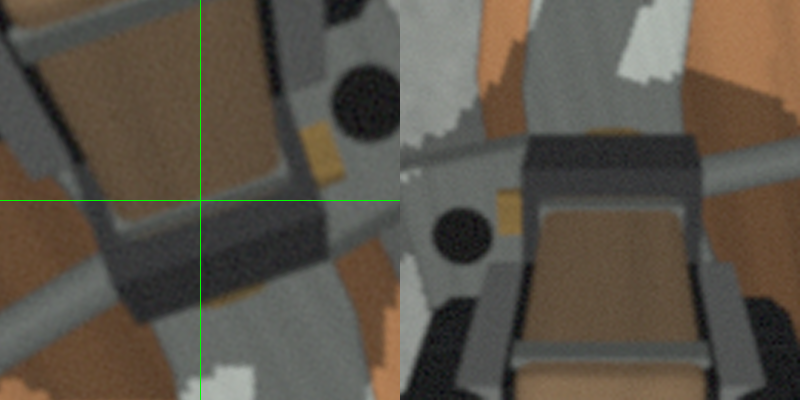

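Emit:
{"api": "play_rows", "payload": {
  "plan": [
    [0, 0, 0.1, 0, 0, 0],
    [0, 0, 0, 0, 0, 5],
    [0, 0, 0, 0, 0, 5],
    [0, 0, 0, 0, 0, 5],
    [0, 0, 0, 0, 0, 5],
    [0, 0, 0, 0, 0, 5],
    [0, 0, 0, 0, 0, 5],
    [0, 0, 0, 0, 0, 0]
  ]
}}

```text
clock: 11.25
tcp_pos: [0.6014, 0.0421, 0.0937]
ee_rot: [2.423, 1.998, 0.004]
contact_force: [2.6, 2.3, -1.3]
gripper_width: 0.248
```

```bash
cat > v.py <<'E'
import sys
from h import *
n=sys.argv[1];c=[float(sys.argv[2]),float(sys.argv[3])]
info()
p=manip.snapshot("wrist");np.savez(f"w{n}.npz",**{k:np.array(v) for k,v in p.items()})
cv2.imwrite(f"pics/n{n}.png",np.hstack([rect(p,c,.034,n=400),cv2.resize(p["frame"][200:330,250:380],(400,400),interpolation=2)]));info()
E
python3 v.py 8 .6005 .0426
```

```text
t 11.25 tcp [0.6014 0.0421 0.0937] xyaw 79.02 z [ 2.4e-03  6.0e-04 -1.0e+00] q [-3.000e-03  4.450e-01  1.787e+00  1.000e-03  9.070e-01 -1.382e+00] F [ 2.6  2.3 -1.3] M [ 0.28 -0.38  0.09] w 0.248
t 11.3 tcp [0.6014 0.0422 0.0937] xyaw 79.04 z [ 2.4e-03  7.0e-04 -1.0e+00] q [-3.000e-03  4.450e-01  1.787e+00  1.000e-03  9.070e-01 -1.383e+00] F [ 2.3  1.2 -2. ] M [ 0.4  -0.44  0.01] w 0.254
```

View pics/n8.png

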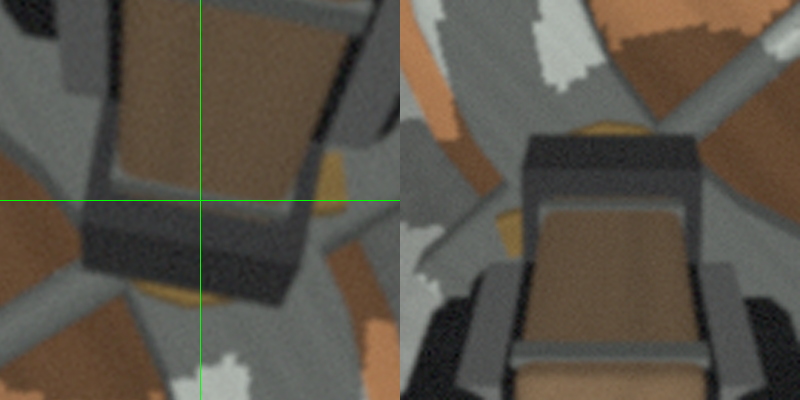

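Emit:
{"api": "play_rows", "payload": {
  "plan": [
    [0, 0, 0, 0, 0, 10],
    [0, 0, 0, 0, 0, 10],
    [0, 0, 0, 0, 0, 10],
    [0, 0, 0, 0, 0, 10],
    [0, 0, 0, 0, 0, 10],
    [0, 0, 0, 0, 0, 10],
    [0, 0, 0, 0, 0, 10],
    [0, 0, 0, 0, 0, 4]
  ]
}}

```text
clock: 12.3
tcp_pos: [0.6009, 0.0419, 0.0937]
ee_rot: [-3.138, -0.134, -0.002]
contact_force: [0.6, 0.9, -0.5]
gripper_width: 0.246
```

```bash
python3 v.py 9 .6005 .0426
```

```text
t 12.3 tcp [0.6009 0.0419 0.0937] xyaw 4.88 z [ 1.e-03  3.e-04 -1.e+00] q [-0.003  0.445  1.787  0.     0.908 -0.088] F [ 0.6  0.9 -0.5] M [ 0.27 -0.21  0.13] w 0.246
t 12.35 tcp [0.6008 0.042  0.0937] xyaw 4.83 z [ 1.e-03  3.e-04 -1.e+00] q [-0.003  0.445  1.787  0.     0.908 -0.087] F [ 0.9  1.7 -1.1] M [ 0.24 -0.22  0.1 ] w 0.247
```

View pics/n9.png

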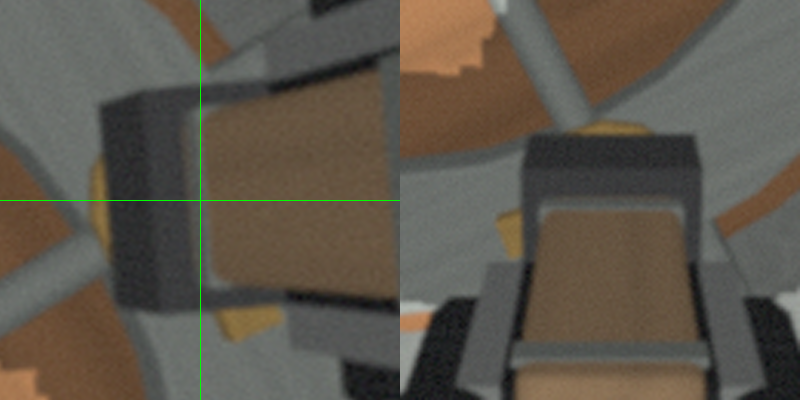

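Emit:
{"api": "play_rows", "payload": {
  "plan": [
    [0, 0, 0, 0, 0, 4],
    [0, 0, 0, 0, 0, 0],
    [0, 0, 0, 0, 0, 0],
    [0, 0, 0, 0, 0, 0],
    [0, 0, 0, 0, 0, -8],
    [0, 0, 0, 0, 0, -8],
    [0, 0, -2.2, 0, 0, 0],
    [0, 0, -2.2, 0, 0, 0]
  ]
}}

```text
clock: 13.35
tcp_pos: [0.5988, 0.0411, 0.1365]
ee_rot: [3.107, 0.464, -0.007]
contact_force: [0.1, -0.6, -0.7]
gripper_width: 0.252
```

```bash
cat >> h.py <<'E'
def rows(dw,turns):
    """world total shift (m) split evenly; turns: list of rz deg (len n)"""
    p,R,s=T();n=len(turns)
    for t in turns:
        print(np.append((R.T@np.array(dw)/n*100).round(2),[0,0,t]).tolist(),end=",\n");R=R@Ro.from_rotvec([0,0,np.radians(t)]).as_matrix()
E
python3 v.py 10 .6005 .0426; python3 -c "
from h import *
p,R,s=T();rows(np.array([.463,.0761,p[2]])-p,[-10.4]*8)"
```

```text
t 13.35 tcp [0.5988 0.0411 0.1365] xyaw 17.01 z [-0.0043 -0.0012 -1.    ] q [-3.00e-03  3.85e-01  1.77e+00 -1.00e-03  9.90e-01 -2.99e-01] F [ 0.1 -0.6 -0.7] M [-0.07 -0.03  0.06] w 0.252
t 13.4 tcp [0.6012 0.0411 0.1402] xyaw 17.0 z [ 0.0017 -0.0011 -1.    ] q [-3.000e-03  3.820e-01  1.767e+00 -1.000e-03  9.910e-01 -2.990e-01] F [1.  0.2 0.5] M [ 0.01 -0.05  0.01] w 0.246
[-1.52, -0.92, -0.0, 0.0, 0.0, -10.4],
[-1.33, -1.18, -0.0, 0.0, 0.0, -10.4],
[-1.1, -1.4, -0.0, 0.0, 0.0, -10.4],
[-0.83, -1.58, -0.0, 0.0, 0.0, -10.4],
[-0.53, -1.7, -0.0, 0.0, 0.0, -10.4],
[-0.21, -1.77, -0.0, 0.0, 0.0, -10.4],
[0.11, -1.78, -0.0, 0.0, 0.0, -10.4],
[0.43, -1.73, -0.0, 0.0, 0.0, -10.4],
```

View pics/n10.png

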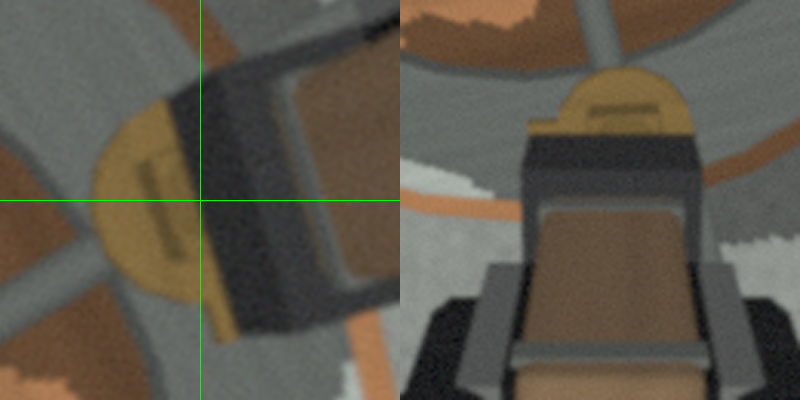

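Emit:
{"api": "play_rows", "payload": {
  "plan": [
    [-1.5, -0.9, 0, 0, 0, -10.4],
    [-1.3, -1.2, 0, 0, 0, -10.4],
    [-1.1, -1.4, 0, 0, 0, -10.4],
    [-0.8, -1.6, 0, 0, 0, -10.4],
    [-0.5, -1.7, 0, 0, 0, -10.4],
    [-0.2, -1.8, 0, 0, 0, -10.4],
    [0.1, -1.8, 0, 0, 0, -10.4],
    [0.4, -1.7, 0, 0, 0, -10.4]
  ]
}}

```text
clock: 14.4
tcp_pos: [0.4609, 0.0768, 0.1363]
ee_rot: [-2.007, -2.415, 0.004]
contact_force: [-0.2, 0.6, -1.9]
gripper_width: 0.254
```

```bash
python3 -c "
from h import *
info();manip.snapshot('wrist');info();to([.463,.0761,.112])"
```

```text
t 14.4 tcp [0.4609 0.0768 0.1363] xyaw 100.54 z [-0.0027 -0.0011 -1.    ] q [ 7.300e-02  1.500e-01  2.079e+00 -1.000e-03  9.150e-01 -1.682e+00] F [-0.2  0.6 -1.9] M [ 0.02 -0.02  0.  ] w 0.254
t 14.45 tcp [0.458  0.0772 0.1357] xyaw 100.77 z [-7.e-03 -9.e-04 -1.e+00] q [ 0.073  0.149  2.083 -0.     0.917 -1.685] F [-2.9  0.8 -1.7] M [-0.    0.17 -0.05] w 0.253
shift cm [-0.2   0.48  2.36]
```

Emit:
{"api": "play_rows", "payload": {
  "plan": [
    [0, 0, 0, 0, 0, -8],
    [0, 0, 0, 0, 0, -8],
    [0, 0, 0, 0, 0, -7.5],
    [0, 0, 1, 0, 0, 0],
    [0, 0, 1, 0, 0, 0],
    [0, 0, 0, 0, 0, 0],
    [0, 0, 0, 0, 0, 0],
    [0, 0, 0, 0, 0, 0]
  ]
}}

```text
clock: 15.45
tcp_pos: [0.463, 0.0773, 0.1175]
ee_rot: [1.483, 2.769, 0.0]
contact_force: [-1.6, 0.4, -2.1]
gripper_width: 0.246
```

```bash
python3 v.py 11 .463 .0761; python3 -c "
from h import *
to([.463,.0761,.0935])"
```

```text
t 15.45 tcp [0.463  0.0773 0.1175] xyaw 123.64 z [ 6.e-04 -0.e+00 -1.e+00] q [ 0.073  0.184  2.087 -0.     0.87  -2.085] F [-1.6  0.4 -2.1] M [-0.08 -0.02  0.01] w 0.246
t 15.5 tcp [0.4631 0.0773 0.1176] xyaw 123.65 z [ 7.e-04  0.e+00 -1.e+00] q [ 0.073  0.184  2.087 -0.     0.87  -2.085] F [-0.1 -0.2 -1.4] M [ 0.03  0.06 -0.02] w 0.25
shift cm [-0.1  -0.07  2.41]
```

View pics/n11.png

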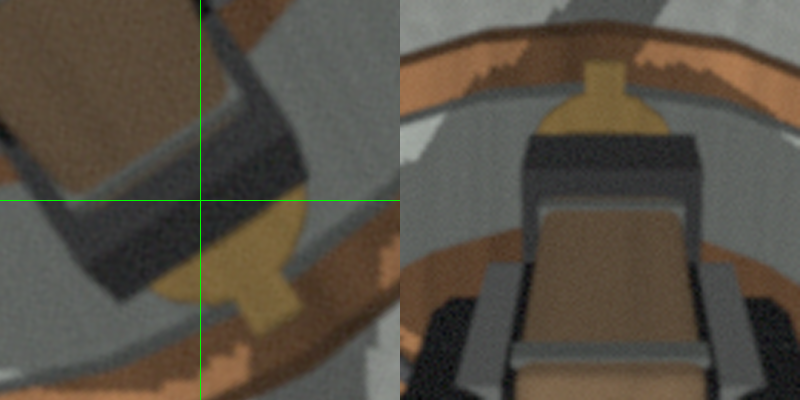

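Emit:
{"api": "play_rows", "payload": {
  "plan": [
    [-0.12, -0.05, 0.2, 0, 0, 0],
    [0, 0, 0.3, 0, 0, 0],
    [0, 0, 0.3, 0, 0, 0],
    [0, 0, 0.3, 0, 0, 0],
    [0, 0, 0.3, 0, 0, 0],
    [0, 0, 0.3, 0, 0, 0],
    [0, 0, 0.3, 0, 0, 0],
    [0, 0, 0.3, 0, 0, 0]
  ]
}}

```text
clock: 16.5
tcp_pos: [0.463, 0.076, 0.0941]
ee_rot: [1.483, 2.769, 0.0]
contact_force: [0.7, -0.1, -1.8]
gripper_width: 0.251
```

```bash
python3 v.py 12 .463 .0761
```

```text
t 16.5 tcp [0.463  0.076  0.0941] xyaw 123.66 z [ 0. -0. -1.] q [ 0.07   0.226  2.098 -0.     0.818 -2.088] F [ 0.7 -0.1 -1.8] M [ 0.01 -0.03  0.03] w 0.251
t 16.55 tcp [0.4626 0.076  0.0937] xyaw 123.66 z [-8.e-04 -1.e-04 -1.e+00] q [ 0.07   0.226  2.098 -0.     0.818 -2.088] F [ 0.1 -0.1 -0.5] M [-0.04  0.03  0.04] w 0.25
```

View pics/n12.png

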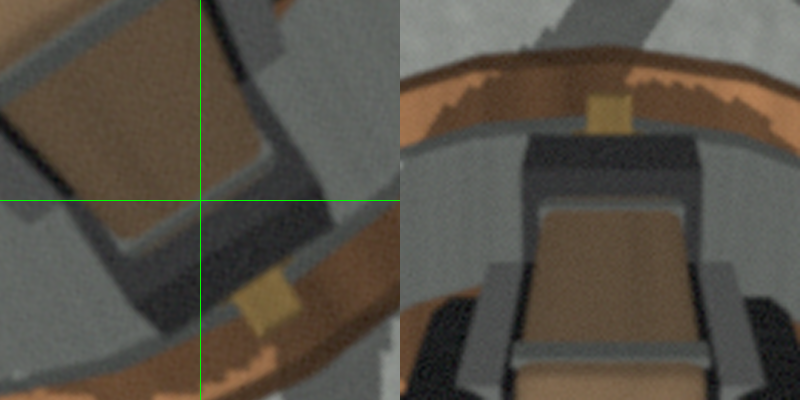

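Emit:
{"api": "play_rows", "payload": {
  "plan": [
    [0, 0, 0, 0, 0, 6],
    [0, 0, 0, 0, 0, 6],
    [0, 0, 0, 0, 0, 9],
    [0, 0, 0, 0, 0, 10],
    [0, 0, 0, 0, 0, 10],
    [0, 0, 0, 0, 0, 10],
    [0, 0, 0, 0, 0, 10],
    [0, 0, 0, 0, 0, 10]
  ]
}}

```text
clock: 17.55
tcp_pos: [0.4639, 0.0756, 0.0945]
ee_rot: [2.817, 1.386, 0.002]
contact_force: [1.3, -0.5, -1.4]
gripper_width: 0.248
```

```bash
python3 v.py 13 .463 .0761
```

```text
t 17.55 tcp [0.4639 0.0756 0.0945] xyaw 52.4 z [ 0.0019 -0.001  -1.    ] q [ 7.000e-02  2.260e-01  2.097e+00 -2.000e-03  8.170e-01 -8.440e-01] F [ 1.3 -0.5 -1.4] M [-0.31 -0.2   0.14] w 0.248
t 17.6 tcp [0.4638 0.0756 0.0946] xyaw 52.19 z [ 0.0019 -0.001  -1.    ] q [ 7.000e-02  2.260e-01  2.097e+00 -2.000e-03  8.170e-01 -8.400e-01] F [ 0.2 -2.4 -1.4] M [-0.36 -0.21  0.07] w 0.249
```

View pics/n13.png

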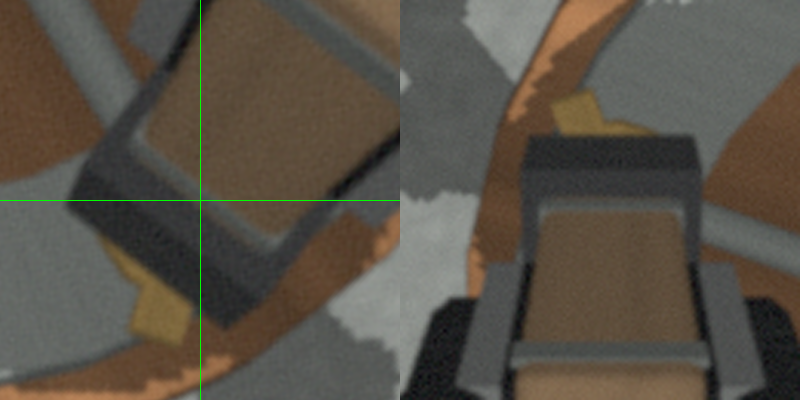

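Emit:
{"api": "play_rows", "payload": {
  "plan": [
    [0, 0, 0, 0, 0, 10.5],
    [0, 0, 0, 0, 0, 10.5],
    [0, 0, 0, 0, 0, 10.5],
    [0, 0, 0, 0, 0, 10.5],
    [0, 0, 0, 0, 0, 10.5],
    [0, 0, 0, 0, 0, 10.5],
    [0, 0, 0, 0, 0, 10.5],
    [0, 0, 0, 0, 0, 10.5]
  ]
}}

```text
clock: 18.6
tcp_pos: [0.4633, 0.0757, 0.0945]
ee_rot: [3.023, -0.852, 0.001]
contact_force: [-0.4, -1.7, -0.2]
gripper_width: 0.252
```

Emit:
{"api": "play_rows", "payload": {
  "plan": [
    [0, 0, 0, 0, 0, 10],
    [0, 0, 0, 0, 0, 10],
    [0, 0, 0, 0, 0, 10],
    [0, 0, 0, 0, 0, 9],
    [0, 0, 0, 0, 0, 0],
    [0, 0, 0, 0, 0, 0],
    [0, 0, 0, 0, 0, 0],
    [0, 0, 0, 0, 0, 0]
  ]
}}

```text
clock: 19.6
tcp_pos: [0.4632, 0.076, 0.0945]
ee_rot: [-2.569, 1.808, -0.001]
contact_force: [-0.5, -0.5, 2.3]
gripper_width: 0.251
```

```bash
python3 v.py 14 .463 .0761
```

```text
t 19.6 tcp [0.4632 0.076  0.0945] xyaw -70.29 z [ 4.e-04  0.e+00 -1.e+00] q [ 0.07   0.225  2.097 -0.     0.818  1.297] F [-0.5 -0.5  2.3] M [-0.11  0.02  0.09] w 0.251
t 19.65 tcp [0.4632 0.076  0.0944] xyaw -70.3 z [ 4.e-04 -0.e+00 -1.e+00] q [ 0.07   0.225  2.097 -0.     0.818  1.297] F [ 0.2 -0.4  2.1] M [-0.05 -0.01  0.01] w 0.249
```

View pics/n14.png

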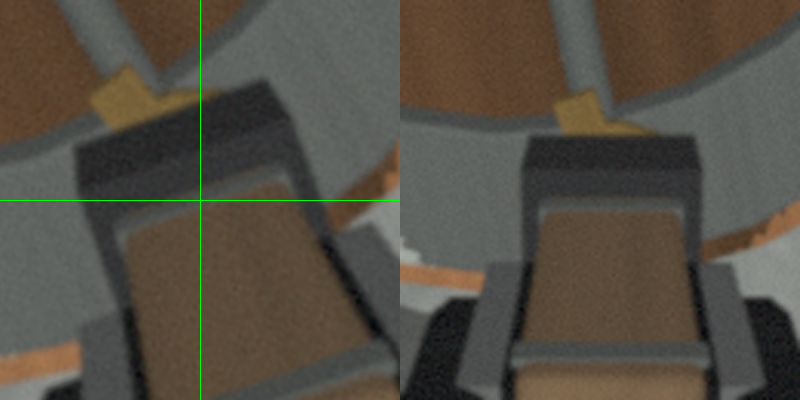

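Emit:
{"api": "play_rows", "payload": {
  "plan": [
    [0, 0, 0, 0, 0, 4],
    [0, 0, 0, 0, 0, 0],
    [0, 0, 0, 0, 0, 0],
    [0, 0, 0, 0, 0, 0],
    [0, 0, 0, 0, 0, -8],
    [0, 0, 0, 0, 0, -8],
    [0, 0, -2.2, 0, 0, 0],
    [0, 0, -2.2, 0, 0, 0]
  ]
}}

```text
clock: 20.65
tcp_pos: [0.4618, 0.076, 0.1376]
ee_rot: [2.742, -1.53, -0.004]
contact_force: [0.3, -0.9, -1.9]
gripper_width: 0.253
```

```bash
python3 v.py 15 .463 .0761; python3 -c "
from h import *
p,R,s=T();rows(np.array([.4967,.2132,p[2]])-p,[-10.4]*8)"
```

```text
t 20.65 tcp [0.4618 0.076  0.1376] xyaw -58.33 z [-2.9e-03  1.0e-04 -1.0e+00] q [0.07  0.15  2.077 0.    0.918 1.088] F [ 0.3 -0.9 -1.9] M [ 0.04 -0.03  0.02] w 0.253
t 20.7 tcp [0.4642 0.0762 0.1407] xyaw -58.33 z [ 2.9e-03  5.0e-04 -1.0e+00] q [0.07  0.146 2.074 0.    0.919 1.088] F [ 1.4  0.2 -0.4] M [ 0.04 -0.02 -0.  ] w 0.251
[-1.24, -1.24, 0.0, 0.0, 0.0, -10.4],
[-1.0, -1.45, 0.0, 0.0, 0.0, -10.4],
[-0.72, -1.61, 0.0, 0.0, 0.0, -10.4],
[-0.42, -1.71, 0.0, 0.0, 0.0, -10.4],
[-0.1, -1.76, 0.0, 0.0, 0.0, -10.4],
[0.21, -1.75, 0.0, 0.0, 0.0, -10.4],
[0.53, -1.68, 0.0, 0.0, 0.0, -10.4],
[0.82, -1.56, 0.0, 0.0, 0.0, -10.4],
```

View pics/n15.png

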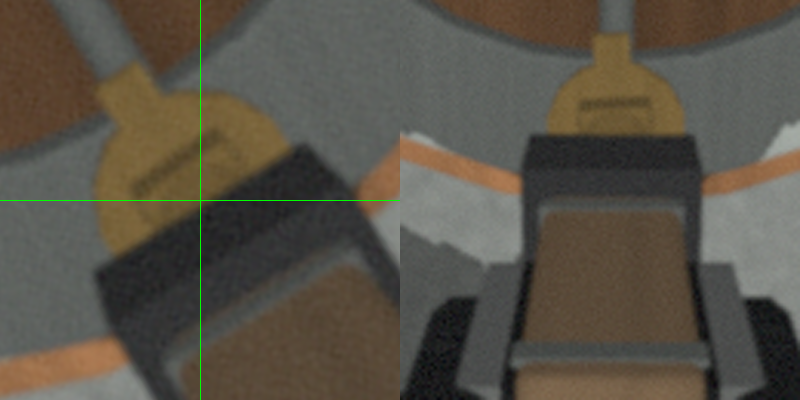

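Emit:
{"api": "play_rows", "payload": {
  "plan": [
    [-1.2, -1.2, 0, 0, 0, -10.4],
    [-1.0, -1.4, 0, 0, 0, -10.4],
    [-0.7, -1.6, 0, 0, 0, -10.4],
    [-0.4, -1.7, 0, 0, 0, -10.4],
    [-0.1, -1.8, 0, 0, 0, -10.4],
    [0.2, -1.8, 0, 0, 0, -10.4],
    [0.5, -1.7, 0, 0, 0, -10.4],
    [0.8, -1.6, 0, 0, 0, -10.4]
  ]
}}

```text
clock: 21.7
tcp_pos: [0.4939, 0.2136, 0.1369]
ee_rot: [3.066, 0.685, -0.003]
contact_force: [0.3, -1.0, -1.6]
gripper_width: 0.249
```

Emit:
{"api": "play_rows", "payload": {
  "plan": [
    [0, 0, 0, 0, 0, -8.5],
    [0, 0, 1, 0, 0, 0],
    [0, 0, 1, 0, 0, 0],
    [0, 0, 0.4, 0, 0, 0],
    [0, 0, 0, 0, 0, 0],
    [0, 0, 0, 0, 0, 0],
    [0, 0, 0, 0, 0, 0],
    [0, 0, 0, 0, 0, 0]
  ]
}}

```text
clock: 22.7
tcp_pos: [0.495, 0.2133, 0.1146]
ee_rot: [-3.009, -0.902, -0.001]
contact_force: [-0.5, 1.0, -2.0]
gripper_width: 0.25
```

```bash
python3 v.py 16 .4967 .2132; python3 -c "
from h import *
to([.4967,.2132,.0937])"
```

```text
t 22.7 tcp [0.495  0.2133 0.1146] xyaw 33.35 z [ 7.e-04  2.e-04 -1.e+00] q [ 0.326  0.31   1.931  0.     0.901 -0.256] F [-0.5  1.  -2. ] M [ 0.02 -0.01 -0.02] w 0.25
t 22.75 tcp [0.4949 0.2133 0.1146] xyaw 33.36 z [ 6.e-04  2.e-04 -1.e+00] q [ 0.326  0.31   1.931 -0.     0.901 -0.256] F [-0.4 -0.3 -1.5] M [-0.02 -0.01 -0.01] w 0.248
shift cm [0.14 0.1  2.09]
```

View pics/n16.png

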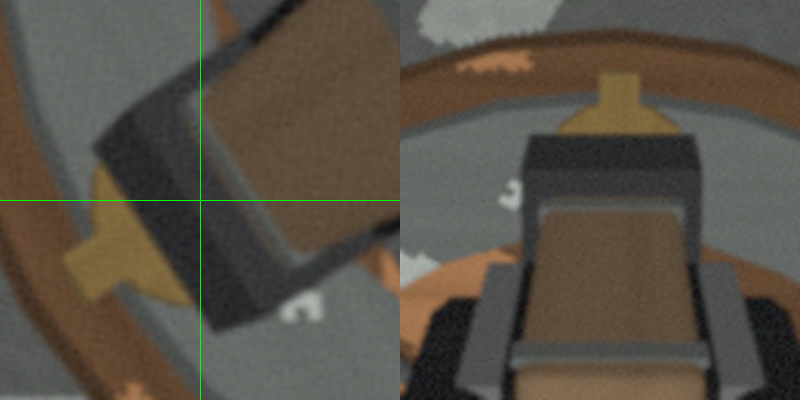

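Emit:
{"api": "play_rows", "payload": {
  "plan": [
    [0.14, 0.1, 0.1, 0, 0, 0],
    [0, 0, 0.2, 0, 0, 0],
    [0, 0, 0.3, 0, 0, 0],
    [0, 0, 0.3, 0, 0, 0],
    [0, 0, 0.3, 0, 0, 0],
    [0, 0, 0.3, 0, 0, 0],
    [0, 0, 0.3, 0, 0, 0],
    [0, 0, 0.3, 0, 0, 0]
  ]
}}

```text
clock: 23.75
tcp_pos: [0.4965, 0.2131, 0.0931]
ee_rot: [3.009, 0.902, 0.0]
contact_force: [-0.3, -0.2, -0.5]
gripper_width: 0.247
```

```bash
python3 -c "
from h import *
info();manip.snapshot('top');info()"
```

```text
t 23.75 tcp [0.4965 0.2131 0.0931] xyaw 33.36 z [ 0. -0. -1.] q [ 0.325  0.346  1.936 -0.     0.86  -0.257] F [-0.3 -0.2 -0.5] M [-0.03  0.05 -0.02] w 0.247
t 23.8 tcp [0.4962 0.213  0.0927] xyaw 33.36 z [-6.e-04 -2.e-04 -1.e+00] q [ 0.325  0.347  1.936 -0.     0.86  -0.257] F [ 0.2 -0.3 -1.7] M [-0.07  0.03  0.01] w 0.251
```

Emit:
{"api": "play_rows", "payload": {
  "plan": [
    [0, 0, 0, 0, 0, 6],
    [0, 0, 0, 0, 0, 6],
    [0, 0, 0, 0, 0, 8],
    [0, 0, 0, 0, 0, 10],
    [0, 0, 0, 0, 0, 10],
    [0, 0, 0, 0, 0, 10],
    [0, 0, 0, 0, 0, 10],
    [0, 0, 0, 0, 0, 10]
  ]
}}

```text
clock: 24.8
tcp_pos: [0.4966, 0.2131, 0.0933]
ee_rot: [2.98, -0.995, 0.0]
contact_force: [0.4, -0.3, -2.3]
gripper_width: 0.249
```

Emit:
{"api": "play_rows", "payload": {
  "plan": [
    [0, 0, 0, 0, 0, 8],
    [0, 0, 0, 0, 0, 8],
    [0, 0, 0, 0, 0, 8],
    [0, 0, 0, 0, 0, 8],
    [0, 0, 0, 0, 0, 0],
    [0, 0, 0, 0, 0, 0],
    [0, 0, 0, 0, 0, 0],
    [0, 0, 0, 0, 0, 0]
  ]
}}

```text
clock: 25.8
tcp_pos: [0.4965, 0.2133, 0.0933]
ee_rot: [-2.595, 1.77, 0.0]
contact_force: [-0.7, 1.1, -1.7]
gripper_width: 0.243
```

```bash
python3 v.py 17 .4967 .2132
```

```text
t 25.8 tcp [0.4965 0.2133 0.0933] xyaw -68.61 z [ 1.e-04  4.e-04 -1.e+00] q [0.325 0.346 1.935 0.    0.86  1.522] F [-0.7  1.1 -1.7] M [0.31 0.06 0.02] w 0.243
t 25.85 tcp [0.4965 0.2133 0.0933] xyaw -68.62 z [ 2.e-04  3.e-04 -1.e+00] q [0.325 0.346 1.935 0.    0.86  1.522] F [-0.1  1.7 -1.3] M [0.32 0.01 0.09] w 0.251
```

View pics/n17.png

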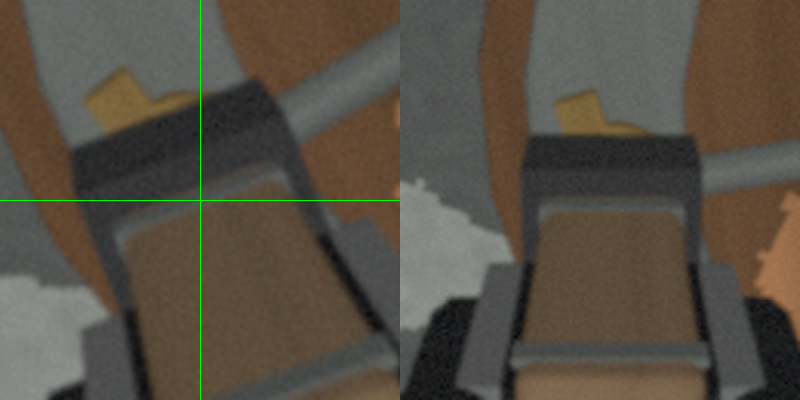

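Emit:
{"api": "play_rows", "payload": {
  "plan": [
    [0, 0, 0, 0, 0, 5],
    [0, 0, 0, 0, 0, 0],
    [0, 0, 0, 0, 0, 0],
    [0, 0, 0, 0, 0, 0],
    [0, 0, 0, 0, 0, -8],
    [0, 0, 0, 0, 0, -8],
    [0, 0, -2.2, 0, 0, 0],
    [0, 0, -2.2, 0, 0, 0]
  ]
}}

```text
clock: 26.85
tcp_pos: [0.496, 0.2123, 0.1372]
ee_rot: [2.751, -1.512, -0.001]
contact_force: [0.6, -0.1, -0.8]
gripper_width: 0.249
```

```bash
python3 v.py 18 .4967 .2132; python3 -c "
from h import *
p,R,s=T();rows(np.array([.5375,-.17,p[2]])-p,[0]*8)"
```

```text
t 26.85 tcp [0.496  0.2123 0.1372] xyaw -57.6 z [-0.0015 -0.0017 -1.    ] q [ 3.240e-01  2.780e-01  1.916e+00 -1.000e-03  9.490e-01  1.331e+00] F [ 0.6 -0.1 -0.8] M [ 0.03 -0.02  0.02] w 0.249
t 26.9 tcp [0.4983 0.2132 0.1406] xyaw -57.6 z [ 4.1e-03  3.0e-04 -1.0e+00] q [ 3.250e-01  2.750e-01  1.913e+00 -1.000e-03  9.500e-01  1.331e+00] F [1.9 0.8 0.4] M [ 0.02 -0.06  0.04] w 0.252
[4.31, 2.15, 0.0, 0.0, 0.0, 0.0],
[4.31, 2.15, 0.0, 0.0, 0.0, 0.0],
[4.31, 2.15, 0.0, 0.0, 0.0, 0.0],
[4.31, 2.15, 0.0, 0.0, 0.0, 0.0],
[4.31, 2.15, 0.0, 0.0, 0.0, 0.0],
[4.31, 2.15, 0.0, 0.0, 0.0, 0.0],
[4.31, 2.15, 0.0, 0.0, 0.0, 0.0],
[4.31, 2.15, 0.0, 0.0, 0.0, 0.0],
```

View pics/n18.png

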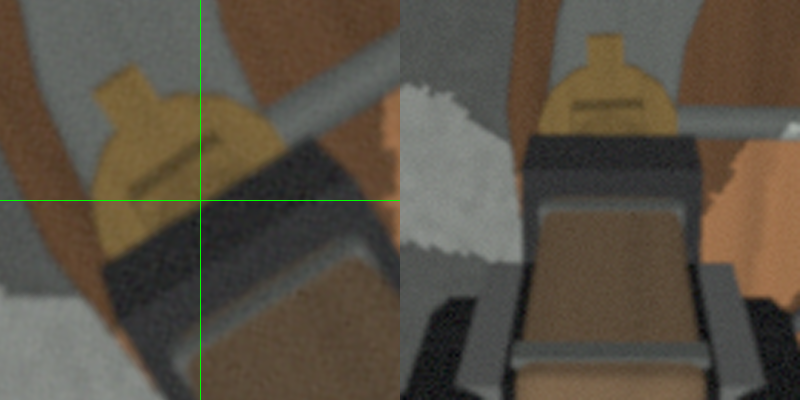

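Emit:
{"api": "play_rows", "payload": {
  "plan": [
    [4.3, 2.1, 0, 0, 0, 0],
    [4.3, 2.1, 0, 0, 0, 0],
    [4.3, 2.1, 0, 0, 0, 0],
    [4.3, 2.1, 0, 0, 0, 0],
    [4.3, 2.1, 0, 0, 0, 0],
    [4.3, 2.1, 0, 0, 0, 0],
    [4.3, 2.1, 0, 0, 0, 0],
    [4.3, 2.1, 0, 0, 0, 8]
  ]
}}

```text
clock: 27.9
tcp_pos: [0.5381, -0.1693, 0.1367]
ee_rot: [2.636, -1.707, -0.001]
contact_force: [0.1, 0.3, -1.5]
gripper_width: 0.25
```

Emit:
{"api": "play_rows", "payload": {
  "plan": [
    [0, 0, 0, 0, 0, 8],
    [0, 0, 0, 0, 0, 7.4],
    [0, 0, 2.3, 0, 0, 0],
    [0, 0, 2.3, 0, 0, 0],
    [0, 0, 1, 0, 0, 0],
    [0, 0, 0, 0, 0, 0],
    [0, 0, 0, 0, 0, 0],
    [0, 0, 0, 0, 0, 0]
  ]
}}

```text
clock: 28.9
tcp_pos: [0.5395, -0.1677, 0.0823]
ee_rot: [-2.388, 2.041, -0.003]
contact_force: [0.6, -0.3, -1.5]
gripper_width: 0.249
```

```bash
python3 -c "
from h import *
info();p=manip.snapshot('wrist');save(p,'w19');info();to([.5375,-.177,.061])
d=manip.place_of('tray',p)
for e in d[:2]: print(e['confidence'],back(p,e['centre'][1],e['centre'][0],0))
"
```

```text
t 28.9 tcp [ 0.5395 -0.1677  0.0823] xyaw -81.03 z [ 2.e-03 -8.e-04 -1.e+00] q [-0.378  0.402  1.882 -0.     0.855  1.036] F [ 0.6 -0.3 -1.5] M [-0.01  0.02 -0.03] w 0.249
t 28.95 tcp [ 0.5394 -0.1676  0.0822] xyaw -81.03 z [ 1.7e-03 -8.0e-04 -1.0e+00] q [-0.378  0.402  1.882 -0.     0.855  1.036] F [ 0.3 -0.1 -1. ] M [-0.02  0.   -0.02] w 0.245
shift cm [0.89 0.34 2.12]
```

View pics/w19.png

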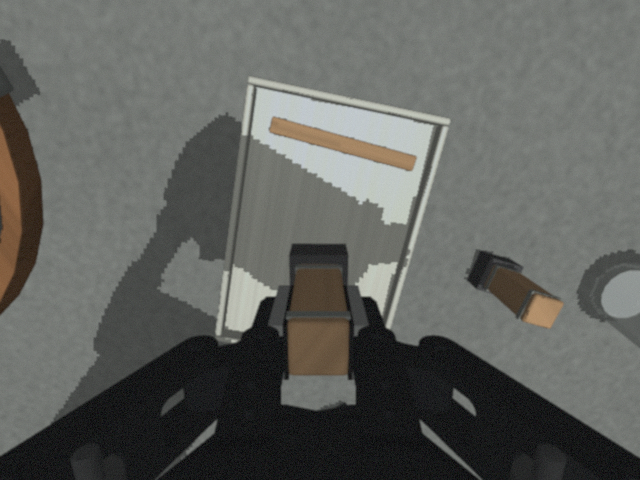

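Emit:
{"api": "play_rows", "payload": {
  "plan": [
    [0, 0, 0.5, 0, 0, 0],
    [0, 0, 0.5, 0, 0, 0],
    [0, 0, 0.4, 0, 0, 0],
    [0, 0, 0.3, 0, 0, 0],
    [0, 0, 0.2, 0, 0, 0],
    [0, 0, 0.1, 0, 0, 0],
    [0, 0, 0.1, 0, 0, 0],
    [0, 0, 0, 0, 0, 0]
  ]
}}

```text
clock: 30.0
tcp_pos: [0.5388, -0.1674, 0.0608]
ee_rot: [2.388, -2.041, 0.0]
contact_force: [-1.5, -0.1, 2.2]
gripper_width: 0.248
```

```bash
python3 -c "
from h import *
info();p=manip.snapshot('wrist');save(p,'w20');info()
p=manip.snapshot('scene');cv2.imwrite('pics/s20.png',cv2.resize(p['frame'][150:270,220:380],(800,600)))
info()
"
```

```text
t 30.0 tcp [ 0.5388 -0.1674  0.0608] xyaw -81.04 z [ 0.e+00 -1.e-04 -1.e+00] q [-0.378  0.436  1.888 -0.     0.817  1.036] F [-1.5 -0.1  2.2] M [ 0.14  0.3  -0.01] w 0.248
t 30.05 tcp [ 0.5388 -0.1674  0.0608] xyaw -81.04 z [ 1.e-04 -1.e-04 -1.e+00] q [-0.378  0.436  1.888 -0.     0.817  1.036] F [-2.2  0.3  2.6] M [0.14 0.23 0.  ] w 0.251
t 30.1 tcp [ 0.5388 -0.1674  0.0608] xyaw -81.04 z [ 2.e-04 -1.e-04 -1.e+00] q [-0.378  0.436  1.888 -0.     0.817  1.036] F [-2.   0.9  3.4] M [0.17 0.33 0.01] w 0.249
```

View pics/s20.png

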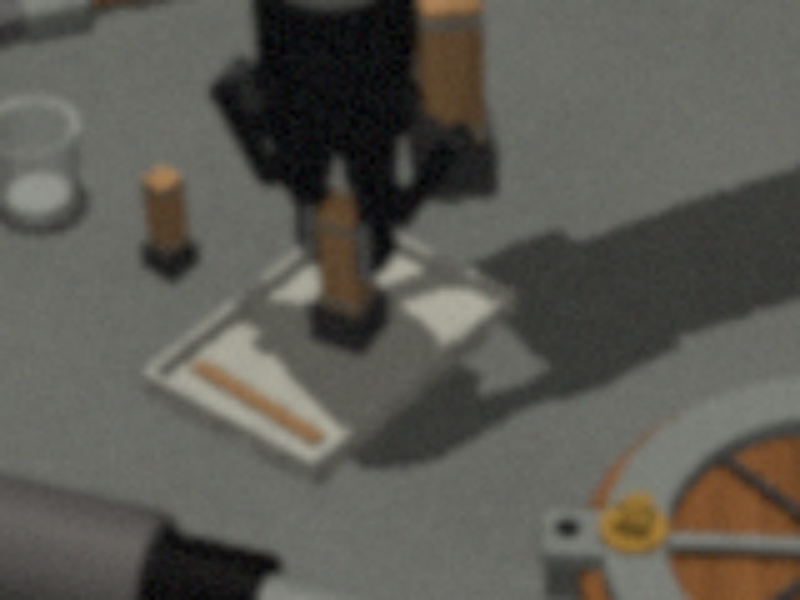

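Emit:
{"api": "play_rows", "payload": {
  "plan": [
    [0, 0, 0, 0, 0, 0],
    [0, 0, 0, 0, 0, 0],
    [0, 0, 0, 0, 0, 0],
    [0, 0, 0, 0, 0, 0],
    [0, 0, 0, 0, 0, 0],
    [0, 0, 0, 0, 0, 0],
    [0, 0, -0.5, 0, 0, 0],
    [0, 0, -1, 0, 0, 0]
  ],
  "claw": 7
}}

```text
clock: 31.1
tcp_pos: [0.5383, -0.1672, 0.0754]
ee_rot: [2.388, -2.041, -0.001]
contact_force: [0.1, -0.1, 1.7]
gripper_width: 0.816
```

```bash
python3 -c "
from h import *
info();p=manip.snapshot('wrist');save(p,'w21');info()
"
```

```text
t 31.1 tcp [ 0.5383 -0.1672  0.0754] xyaw -81.04 z [-9.e-04  4.e-04 -1.e+00] q [-0.378  0.412  1.885  0.     0.845  1.036] F [ 0.1 -0.1  1.7] M [-0.03 -0.   -0.02] w 0.816
t 31.15 tcp [ 0.5397 -0.1677  0.0772] xyaw -81.03 z [ 2.2e-03 -9.0e-04 -1.0e+00] q [-0.378  0.41   1.883 -0.     0.845  1.036] F [ 0.5 -0.3  0.5] M [-0.02 -0.04  0.05] w 0.819
```

View pics/w21.png

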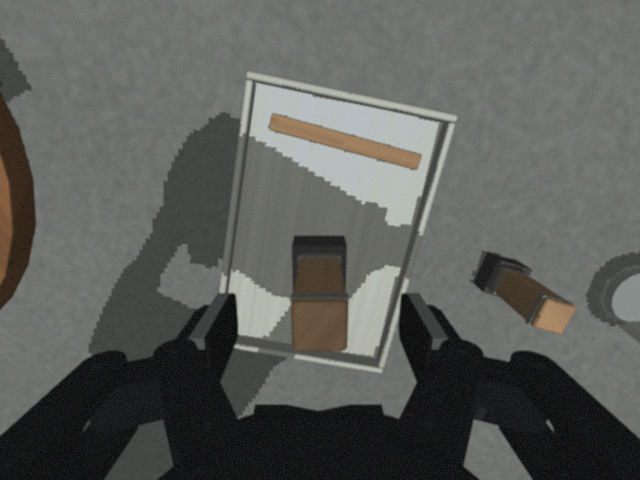

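Emit:
{"api": "play_rows", "payload": {
  "plan": [
    [0, 0, -3, 0, 0, 0],
    [0, 0, -4, 0, 0, 0],
    [0, 0, -4, 0, 0, 0],
    [0, 0, -4, 0, 0, 0],
    [-5, 0, 0, 0, 0, 0],
    [-5, 0, 0, 0, 0, 0],
    [-5, 0, 0, 0, 0, 0],
    [-5, 0, 0, 0, 0, 0]
  ]
}}

```text
clock: 32.15
tcp_pos: [0.5074, 0.0316, 0.2262]
ee_rot: [-2.387, 2.041, -0.002]
contact_force: [1.0, 0.9, -0.2]
gripper_width: 0.823
```

Emit:
{"api": "play_rows", "payload": {
  "plan": [
    [-5, 0, 0, 0, 0, 0],
    [-4, 0, 0, 0, 0, 0],
    [0, 0, 0, 0, 0, 0],
    [0, 0, 0, 0, 0, 0],
    [0, 0, 0, 0, 0, 0],
    [0, 0, 0, 0, 0, 0],
    [0, 0, 0, 0, 0, 0],
    [0, 0, 0, 0, 0, 0]
  ]
}}

```text
clock: 33.15
tcp_pos: [0.4936, 0.1188, 0.2252]
ee_rot: [2.387, -2.042, -0.0]
contact_force: [-0.1, -0.5, -0.6]
gripper_width: 0.818
```

```bash
python3 - <<'E'
from h import *
info();p=manip.snapshot('wrist');save(p,'w22');np.savez("w22.npz",**{k:np.array(v) for k,v in p.items()})
o=[rect(p,c,.034,n=300) for c in((.6005,.0426),(.463,.0761),(.4967,.2132),(.6334,.1797))]
cv2.imwrite("pics/n22.png",np.vstack([np.hstack(o[:2]),np.hstack(o[2:])]))
p=manip.snapshot('scene');cv2.imwrite('pics/s22.png',cv2.resize(p['frame'][130:370,180:500],(800,600)))
E
```

```text
t 33.15 tcp [0.4936 0.1188 0.2252] xyaw -81.08 z [-1.e-04 -0.e+00 -1.e+00] q [ 0.15   0.103  1.925 -0.     1.114  1.565] F [-0.1 -0.5 -0.6] M [ 0.    0.03 -0.02] w 0.818
```

View pics/n22.png

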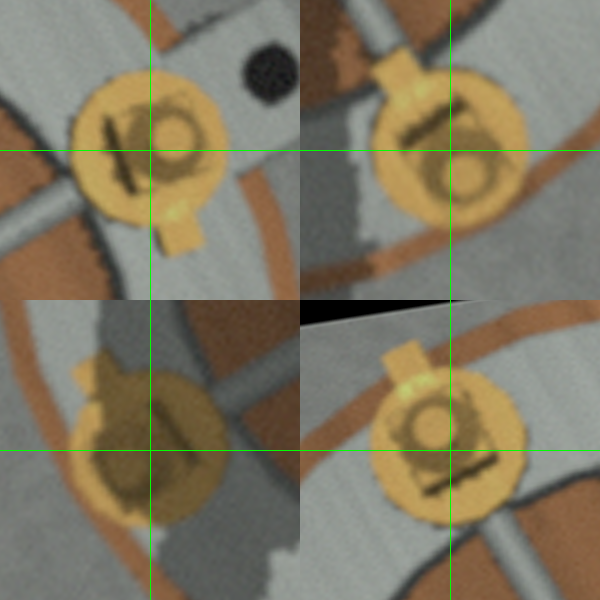

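View pics/s22.png

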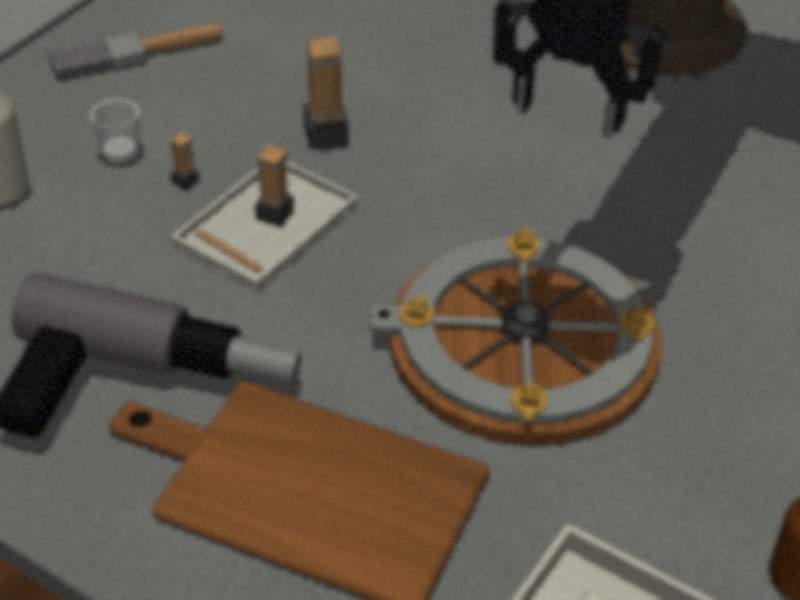

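```bash
python3 -c "
from h import *
print(manip.finish_job());info()"
```

```text
the job is handed in; nothing more can be done
None
the job is handed in; nothing more can be done
```

I handed the job in at about 33 s, well inside the 72 s limit. Nipples 1, 2 and 3 are turned as asked, and the key stands upright in the tray, released. No verdict was reported, so these are my own checks:

| Nipple | Asked | Measured in the last wrist picture |
|---|---|---|
| 1 (beside the tab) | 90° clockwise | about 88° |
| 2 | 180° clockwise | about 181° |
| 3 | 90° clockwise | about 88° |
| 4 | left alone | about 1° different, which is within my reading error |

- **Accuracy:** I read the lug angles by eye from enlarged pictures, so they are good to roughly 2°. Single readings of nipple 1 ranged from 88° to 90°. All are well within the 10° allowed.
- **Key used:** I took the middle-sized of the three keys, the one standing in the tray. It took up about 18–20° of slack before it bit, so I set each turn from the lug, not the hand angle.
- **Force:** The wrist readings I took with the key on the nipples were all below about 4 N.
- **Other things:** In the final scene picture the key stands in the tray, the stick and the other bystanders in that view look undisturbed, and the gripper is clear. The cup and hardener bottle lay outside that view, but the arm did not work near them.

No check failed or disagreed beyond the reading error above.

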